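# Turn a batch of lapped valve discs over in their flip carrier

## Task

The valve discs on the lapping plate are lapped on their under side; turn them over for the second side in their carrier: lay every disc, the way up it is, in a pocket of the grey tray, fit the cover fully home, and turn the closed carrier over, tray and cover pinched together so that they never part on the way. Then lift the tray, now on top, off and set it down flat on the bench, bottom up, and put the discs from the cover, which stays on the bench open side up, back on the plate, turned over and each flat on it. Handle discs and carrier with a light grip of no more than 40 N per finger, and leave the jar, the paste pot and the micrometer alone.

Things in the scene. Friction and masses are not known exactly. Their poses are not given: they have to be found in the camera images.
- tray: grey plastic carrier tray, 66 x 72 x 24 mm, 160 g, open side up on the bench. Origin: centre of its underside; z out of the open side, y to the end with one pocket. In its flat top face (z = 24 mm) are three square pockets 29.6 mm wide, 4.8 mm deep (floors z = 19.2 mm), centred at (x, y) = (-16.1, -16.1), (16.1, -16.1), (0, 16.1) mm. The top 9 mm of both y ends is stepped in, the +y corners too
- tray_seam (a point): middle of the tray's flat top face, 24 mm above its underside; axes as the tray's. The closed carrier is 66 (x) x 72 (y) x 47 mm. A ribbed grip pad 28 mm long on each x side runs across the seam, 10 mm onto either half, flush, 68 mm over both: a grip there holds both halves. The y ends are flat (outer edges bevelled 9 mm): it can be stood on end, 72 mm tall, to change grip
- cover: grey plastic cover, 66 (x) x 72 (y) mm, 31 mm tall with skirt, 140 g, open side down on the bench. Origin: centre of the plane of the skirt's edge; z towards its closed outer face (z = 31 mm). 8 mm deep, thin and slightly flared: a skirt along the +y end that returns 6 mm round the corners, an 8 mm wide tab mid -y end. Fits the tray one way round, axes alike, with 1 mm of play (2 mm at its edge)
- cover_seam (a point): middle of the cover's flat inner face, 8 mm from the skirt's edge and 23 mm from its outer face, axes as the cover's; coincides with tray_seam when the cover is fully home. Three square cells 30.6 mm wide, 5.6 mm deep face the tray's pockets. Only skirt and grip hold the halves together. A disc turned over in a cell stands 4.4 mm proud of this face
- lap_plate: flat cast-iron lapping plate with a grooved face, 150 x 200 x 20 mm, 2.2 kg, standing loose on the bench. Origin: centre of its underside; x along the 150 mm side; top face at z = 20 mm.
- valve_disc_1: steel valve disc, 27 mm in diameter and 10 mm thick, 28 g, one of two or three that start flat on the lapping plate (may be absent), lapped face down, the face with a three-armed recess up. Origin: centre of its lapped face; z away from that face (up at the start, down once turned over). In a tray pocket it stands 5.2 mm proud of the tray's top face.
- valve_disc_2: steel valve disc, 27 mm in diameter and 10 mm thick, 28 g, one of two or three that start flat on the lapping plate (may be absent), lapped face down, the face with a three-armed recess up. Origin: centre of its lapped face; z away from that face (up at the start, down once turned over). In a tray pocket it stands 5.2 mm proud of the tray's top face.
- valve_disc_3: steel valve disc, 27 mm in diameter and 10 mm thick, 28 g, one of two or three that start flat on the lapping plate (may be absent), lapped face down, the face with a three-armed recess up. Origin: centre of its lapped face; z away from that face (up at the start, down once turned over). In a tray pocket it stands 5.2 mm proud of the tray's top face.
- oil_jar: small brown jar with a black cap, 46 mm in diameter, 71 mm tall; leave alone. Origin: centre of its underside.
- paste_pot: open steel pot of lapping paste, 67 mm in diameter, 30 mm tall; leave alone. Origin: centre of its underside.
- mic: micrometer lying on the bench, 59 x 145 x 28 mm; leave alone. Origin: centre of its underside; y along its length.
There are look-alikes about, which are no part of the job. What is shaped like the valve_disc_2 but black or yellow is not meant.

How it is judged:
By the outcome, as a careful person would: the job done as asked, in the order asked, and still so for the second after the job is handed in, with the robot touching nothing.
Of valve_disc_1, valve_disc_2, valve_disc_3 only 2 to 3 are there at a start; the rules pass over those that are not, and their reading is None.
At some moment in a run one of lap_plate may be knocked a few centimetres aside while the robot is not near it.
It also fails if it takes over 210 s, if anything falls off the work surface, if the arm or the gripper's body presses on something with over 40 N, if the wrist force passes 120 N, or if a joint passes its speed limit or range.

## Robot

A 6-joint arm with a two-finger parallel gripper is mounted at the origin on a cart in front of the work surface, level with it; the furniture and walls round the work are solid. World frame = base frame: x ahead of the robot, y to its left, z up, the work surface at z = 0. Lengths are in mm, angles in rad, forces in N, time in s.
With the tool pointing down it reaches from about 325 to 850 mm from the base axis. Payload 15.5 kg.
Tool frame: the origin (TCP) lies at the very end of the fingers, on their centre line; the grasp point (between the pads) lies 19 mm behind it; z points along the fingers, y is the line along which they close (so a half turn about z gives the same grasp; the last joint's range is limited). The gripper opens to 91 mm and grips with 3 to 60 N. Pads are 32 mm wide; open, the fingers measure 118 mm over their backs; the gripper's body (76 mm by 178 mm) begins 60 mm behind the grasp point.
Start: joints at [-1.444, 0.494, 1.345, -0, 1.302, -0.096], TCP at [138.102, -609.552, 213.915] pointing down, gripper open.
Joint ranges: [-2.91, 2.91], [-0.82, 2.16], [0.22, 2.67], [-1.22, 4.37], [0.12, 2.79], [-3.08, 3.08]. Speed limits (rad/s): [1.89, 1.89, 2.57, 3.01, 3.01, 3.01].

## Interface

Orientations are given as a unit quaternion [w, x, y, z].
In Python, from plant import ctrl gives the robot as it stands.
- The arm moves only by the shell command python3 -m jog 'ROWS' [FORCE]. ROWS is text: rows parted by semicolons, each of 7 numbers parted by spaces: the shift along the tool's x, y, z scaled (see below), then the turn, a rotation vector about the tool's x, y, z scaled (see below), then the gripper command: -1 is fully open, 1 is shut, values between are in proportion. A call has 1 to 20 rows; each row is the pose to reach, as a shift and turn from the pose commanded when the call began, along the tool's axes at that moment; what a row does not reach only later rows make up. The controller multiplies each number of a shift by 0.08 m and each number of a turn by 90 degrees. A row lasts 1/12 s, in which the tool goes at most 41.7 mm and 7.16 degrees, less where a joint would pass 70% of its speed; a pose out of reach is approached as far as the arm can. A call with a number of a shift or a turn outside -1 to 1 is refused whole. A call with a gripper value outside its range is refused whole. The fingers move at their own pace and stop on an object; FORCE is the grip in N (left out, the last holds). Time passes only in rows, so rows that repeat a pose let the fingers close. It gives the time, the measured TCP pose, the force, the opening and the grip force at its end, in the units of the state.
- ctrl.observe(): the state, without advancing time (a new reading comes with each control period).
- ctrl.snapshot(name): name is "scene" or "top"; returns a dict with "pixels" (420x560x3 uint8, red, green, blue), "range_z" (420x560 float32, mm along the optical axis (not along the pixel's ray), 0 where there is no reading), "fx", "fy", "cx", "cy" (pixels), "world_from_camera" (4x4, takes a point from camera to world coordinates). Camera axes: x right, y down, z forward; pixel columns grow to the right and rows downward; lengths in mm; the calibration is good to about 2 mm. A picture is of the moment at which its call begins.
- ctrl.sign_off(): hands the job in; it is judged then, once.
The state is a dict: "time": time; "qpos": joint angles; "qd": joint speeds; "joint_efforts": joint torques, N m; "ee_pos": TCP position; "orientation": TCP orientation; "ft_force": force on the tool from outside, world axes, zero at the start; "moment": the same for the moment, N m; "grip_width": finger opening in mm; "gripper_force": force on a finger pad.
Only numpy, scipy, OpenCV 4.12 (cv2) and the standard library are available. Lean on these libraries where they do the work, as an engineer would, in place of code of your own. Each camera call takes 0.05 s, during which the arm holds its last target. There are 200 camera calls.

## Working session

There is one attempt and no reset: what is moved stays moved. The work goes in short steps, Python scripts to look and compute and a shell command to move; the robot and the scene stay as the last step left them, time stands still between calls to the robot, and variables do not carry over. Pictures are saved under pics/ and viewed, at most 17 in all, crops included, and the job is handed in when it is done.

```bash
ls; mkdir -p pics
python3 - <<'E'
from plant import ctrl
import cv2,numpy as np
s=ctrl.observe();print(s)
for n in("scene","top"):
    d=ctrl.snapshot(n);np.savez(f"{n}0.npz",**d)
    cv2.imwrite(f"pics/{n}0.png",d["pixels"][:,:,::-1])
    print(n,d["fx"],d["cx"],d["cy"],np.round(d["world_from_camera"],3).tolist())
E
```

```text
pics
{'time': 0.0, 'qpos': array([-1.44347155e+00,  4.94179286e-01,  1.34612560e+00,  2.24005525e-05,
        1.30249858e+00, -9.54957572e-02]), 'qd': array([ 0.00010679,  0.00013577,  0.00119296, -0.00190307,  0.00053391,
       -0.00310394]), 'joint_efforts': array([-1.36027636e-03, -8.78836513e+01, -3.81858766e+01,  7.06256018e-02,
        5.35253808e-02, -1.10790356e-04]), 'ee_pos': array([ 138.0784646 , -609.17066252,  213.34256325]), 'orientation': array([-6.05501791e-04,  9.93800441e-01,  1.11176959e-01,  1.16205904e-06]), 'ft_force': array([-0.08463293,  0.71446001,  0.29985815]), 'moment': array([ 0.02008567, -0.01221641,  0.04536044]), 'gripper_force': 0.0, 'grip_width': 91.19930555131585}
scene 428.1866045795974 277.65120822568923 207.8764627101876 [[0.686, -0.551, 0.475, 143.099], [-0.727, -0.516, 0.453, -74.271], [-0.005, -0.656, -0.755, 713.843], [0.0, 0.0, 0.0, 1.0]]
top 430.4983409634481 285.82535308329545 210.6878579189125 [[-0.02, -0.979, 0.203, 347.651], [-1.0, 0.02, -0.003, 317.968], [-0.001, -0.203, -0.979, 1009.46], [0.0, 0.0, 0.0, 1.0]]
```

View pics/scene0.png

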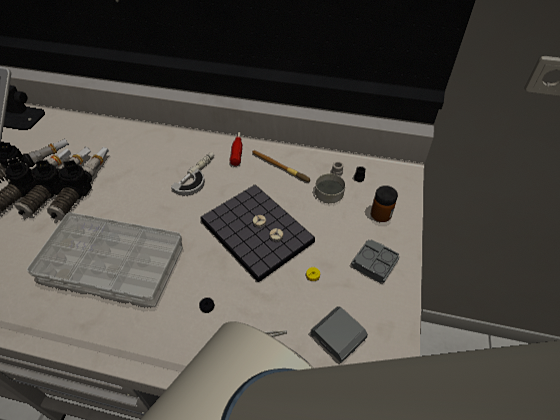

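View pics/top0.png

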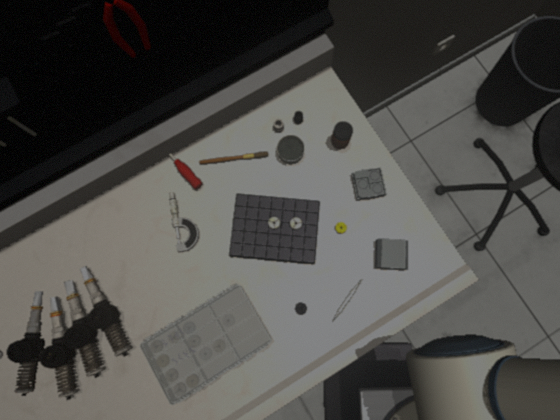

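The scene and top views show two pale discs on the plate at scene (260,220) and (276,235), top (275,222) and (296,223). The tray is at scene (375,260) and top (368,184). The cover is at scene (339,333) and top (391,254).

The look-alikes are yellow (scene 313,274) and black (scene 207,305), both off the plate and excluded by colour. One enlarged crop to confirm.

```bash
cat > h.py <<'E'
import numpy as np,cv2
def load(n): return dict(np.load(n))
def ray(d,u,v,z):
    "world points on plane z for pixels"
    u=np.atleast_1d(np.float64(u));v=np.atleast_1d(np.float64(v))
    T=d["world_from_camera"];c=np.stack([(u-d["cx"])/d["fx"],(v-d["cy"])/d["fy"],np.ones_like(u)])
    r=T[:3,:3]@c;o=T[:3,3:]
    return (o+r*((z-o[2])/r[2]))[:2].T
def cloud(d):
    v,u=np.mgrid[:420,:560];Z=d["range_z"]
    c=np.stack([(u-d["cx"])/d["fx"]*Z,(v-d["cy"])/d["fy"]*Z,Z,np.ones_like(Z)],-1)
    return (c@d["world_from_camera"].T)[...,:3]
def R(q):
    from scipy.spatial.transform import Rotation as S
    return S.from_quat([q[1],q[2],q[3],q[0]])
E
python3 - <<'E'
from h import *
s=load("scene0.npz");t=load("top0.npz")
a=cv2.resize(s["pixels"][180:360,190:410],None,fx=2.6,fy=2.6,interpolation=2)
cv2.imwrite("pics/c1.png",cv2.convertScaleAbs(a[:,:,::-1],alpha=1.5))
b=cv2.resize(t["pixels"][155:285,220:420],None,fx=4,fy=4,interpolation=2)
cv2.imwrite("pics/c2.png",cv2.convertScaleAbs(b[:,:,::-1],alpha=1.8))
for n,d,pts in(("s",s,dict(d1=(260,220,30),d2=(276,235,30),tray=(375,260,24),cov=(339,333,31),jar=(384,204,50),pot=(330,188,30),mic=(190,180,10),yel=(313,274,10))),("t",t,dict(d1=(275,222,30),d2=(296,223,30),tray=(368,184,24),cov=(391,254,31)))):
    C=cloud(d)
    for k,(u,v,z) in pts.items(): print(n,k,ray(d,u,v,z).round(0),C[v,u].round(0))
from plant import ctrl
print([x for x in dir(ctrl) if x[0]!='_'])
E
```

```text
s d1 [[524. 340.]] [525. 341.  29.]
s d2 [[518. 289.]] [517. 288.  32.]
s tray [[608. 111.]] [612. 113.  19.]
s cov [[440.  69.]] [439.  68.  34.]
s jar [[718. 171.]] [711. 168.  58.]
s pot [[694. 292.]] [707. 300.  14.]
s mic [[509. 555.]] [515. 565.  -1.]
s yel [[510. 183.]] [509. 183.  12.]
t d1 [[524. 341.]] [524. 341.  31.]
t d2 [[521. 292.]] [523. 292.  20.]
t tray [[612. 119.]] [613. 119.  20.]
t cov [[445.  78.]] [445.  78.  30.]
['Unreachable', 'observe', 'sign_off', 'snapshot']
```

View pics/c1.png

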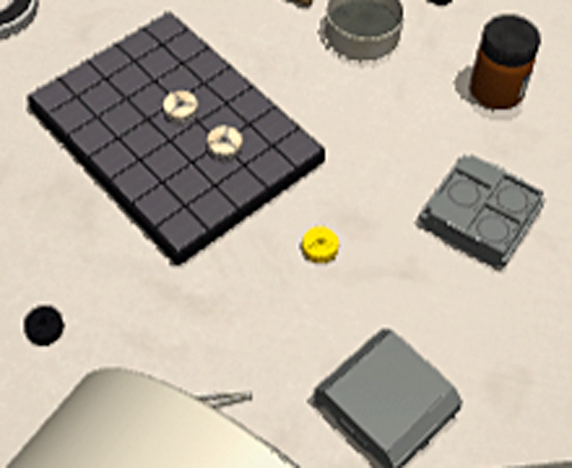

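View pics/c2.png

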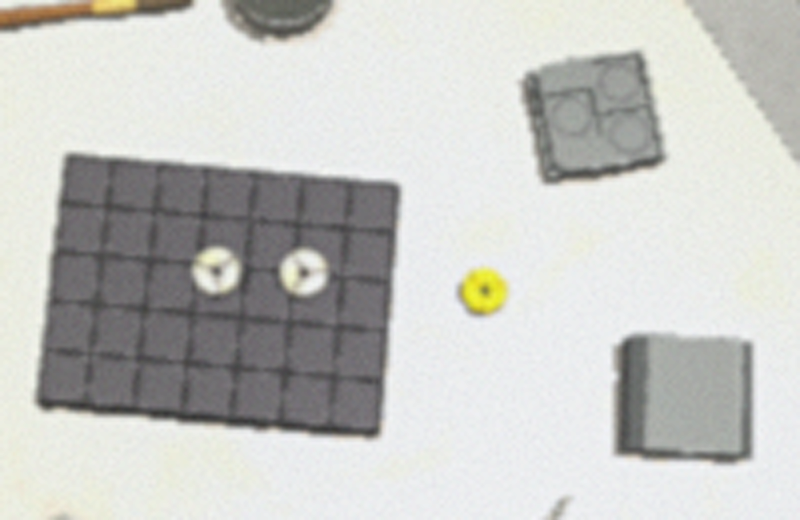

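The crops show two pale discs with three-armed recesses on the plate, at c2 (217,270) and (303,271). The yellow one at c2 (485,291) and the black one are off the plate, so they are not part of the job. The tray's single pocket, at c2 (573,115), faces world +y. I need a closer look at which end of the cover carries the skirt.

Run:
```python
from h import *
s=load("scene0.npz");t=load("top0.npz")
a=cv2.resize(s["pixels"][300:368,300:378],None,fx=7,fy=7,interpolation=2)
b=cv2.resize(t["pixels"][230:280,365:420],None,fx=4.5,fy=9.52,interpolation=2)
a=cv2.convertScaleAbs(a,alpha=2.2);b=cv2.convertScaleAbs(b,alpha=2.2)
cv2.imwrite("pics/c3.png",np.hstack([a,b])[:,:,::-1]) if a.shape[0]==b.shape[0] else cv2.imwrite("pics/c3.png",a[:,:,::-1])
def blob(m):
    n,l,st,c=cv2.connectedComponentsWithStats(m.astype(np.uint8));return [(st[i,4],c[i].round(1)) for i in range(1,n) if st[i,4]>15],l
# discs: pale on dark plate
for n,d,(u0,u1,v0,v1) in (("s",s,(215,300,195,270)),("t",t,(245,310,203,255))):
    g=d["pixels"].min(2).astype(float);h=d["pixels"].max(2)
    sub=h[v0:v1,u0:u1]
    m=np.zeros(h.shape,bool);m[v0:v1,u0:u1]=sub>(130 if n=="s" else 110)
    for A,c in blob(m)[0]: print(n,A,c,ray(d,*c,30).round(1))
# height-based footprints in top
C=cloud(t)
for nm,(u0,u1,v0,v1),z in(("tray",(340,395,160,208),24),("cov",(365,415,230,280),31),("plate",(222,330,185,275),20)):
    px=t["pixels"].astype(int);
    m=np.zeros((420,560),np.uint8)
    hsv=px.max(2);bg=np.median(hsv[v0:v0+4,u0:u1]);print(nm,"bg",bg)
    m[v0:v1,u0:u1]=(hsv<bg*0.82)[v0:v1,u0:u1]
    cs,_=cv2.findContours(m,0,2);c=max(cs,key=cv2.contourArea)
    r=cv2.minAreaRect(c);p=cv2.boxPoints(r);print(r,ray(t,p[:,0],p[:,1],z).round(0).tolist(), ray(t,*r[0],z).round(1))
```

```text
s 135 [221.7 198.7] [[509.7 442.4]]
s 458 [288.8 204. ] [[597.3 326.4]]
s 77 [258.8 219.5] [[523.3 342.8]]
s 81 [276.  233.4] [[521.4 291.9]]
s 475 [224.4 258.8] [[409.1 321.9]]
s 178 [292.1 264.2] [[488.8 218.9]]
t 65 [273.6 222.2] [[523.7 344. ]]
t 72 [295.6 222.4] [[522.2 293.2]]
tray bg 131.0
((367.6170654296875, 184.04635620117188), (30.3817195892334, 32.33732604980469), 77.90524291992188) [[641.0, 164.0], [656.0, 88.0], [583.0, 77.0], [568.0, 153.0]] [[612.  120.3]]
cov bg 132.0
((390.0, 254.0), (32.0, 34.0), 90.0) [[482.0, 117.0], [481.0, 39.0], [408.0, 45.0], [409.0, 121.0]] [[444.7  80.5]]
plate bg 131.0
((274.3114929199219, 228.57379150390625), (86.91431427001953, 65.00466918945312), 5.19442892074585) [[447.0, 450.0], [599.0, 437.0], [576.0, 233.0], [424.0, 252.0]] [[510.4 342.8]]
```

View pics/c3.png

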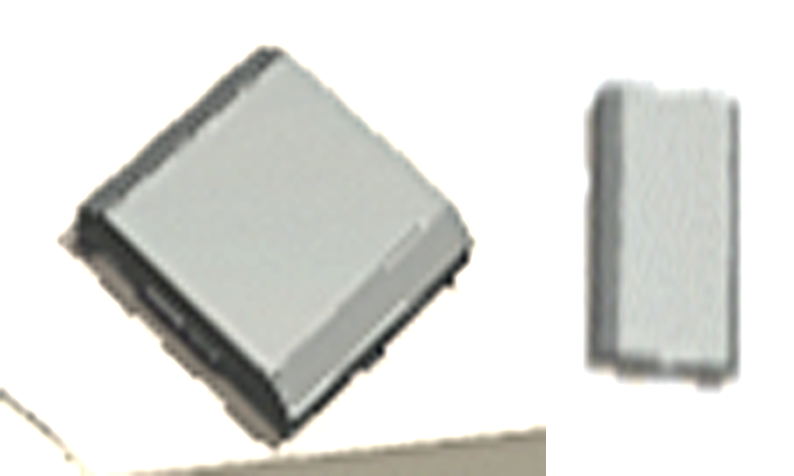

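The cover's mid tab shows on the -y edge at c3 (372,355), and a flared skirt return shows at the +y corner, c3 (65,240). So its +y should point to world +y. I'll confirm when it is lifted. Now travelling to the tray.

```bash
cat > w.py <<'E'
# w.py x y z yaw [tilt]: needed shift (80mm units) and turn (90deg units) in current tool axes. tilt: deg about tool y
import sys;from h import *;from plant import ctrl
from scipy.spatial.transform import Rotation as S
s=ctrl.observe();r=R(s["orientation"]);p=s["ee_pos"]
a=[float(v) for v in sys.argv[1:]];tl=a[4] if len(a)>4 else 0
M=S.from_euler('z',a[3],degrees=True)*S.from_euler('x',180,degrees=True)*S.from_euler('y',tl,degrees=True)
x=r.as_matrix()[:,0]
print("t",round(s["time"],2),"tcp",p.round(1),"yaw",np.degrees(np.arctan2(x[1],x[0])).round(1),"toolz",r.as_matrix()[:,2].round(3),"w",s["grip_width"].round(1),"F",s["ft_force"].round(1),"q",s["qpos"].round(2))
print("shift",(r.inv().apply(np.array(a[:3])-p)/80).round(3),"turn",((r.inv()*M).as_rotvec()/(np.pi/2)).round(3))
E
R='1 -1 0 0 0 0 -1;1 -1 0 0 0 0 -1;1 -1 0 0 0 0 -1'
python3 -m jog '1 -1 0 0 0 0 -1;1 -1 0 0 0 0 -1;1 -1 0 0 0 0 -1' 20
python3 -m jog '1 -1 0 0 0 0 -1;1 -1 0 0 0 0 -1;1 -1 0 0 0 0 -1'
python3 -m jog '1 -1 0 0 0 0 -1;1 -1 0 0 0 0 -1;1 -1 0 0 0 0 -1'
python3 -m jog '1 -1 0 0 0 0 -1;1 -1 0 0 0 0 -1;1 -1 0 0 0 0 -1'
python3 -m jog '1 -1 0 0 0 -.96 -1;1 -1 0 0 0 -.96 -1;1 -1 0 0 0 -.96 -1;1 -1 0 0 0 -.96 -1;1 -1 0 0 0 -.96 -1;1 -1 0 0 0 -.96 -1;1 -1 0 0 0 -.96 -1;1 -1 0 0 0 -.96 -1;1 -1 0 0 0 -.96 -1;1 -1 0 0 0 -.96 -1;1 -1 0 0 0 -.96 -1;1 -1 0 0 0 -.96 -1;1 -1 0 0 0 -.96 -1'
python3 w.py 612 120 100 99.5
```

```text
time: 0.35
ee_pos: [199.2, -511.1, 213.3]
orientation: [-0.001, 0.994, 0.111, 0.0]
ft_force: [0.5, -0.4, 0.1]
grip_width: 91.0
gripper_force: 0.0
time: 0.6
ee_pos: [259.6, -415.1, 213.7]
orientation: [-0.001, 0.994, 0.111, -0.0]
ft_force: [0.7, -1.4, 1.2]
grip_width: 91.3
gripper_force: 0.0
time: 0.85
ee_pos: [319.8, -319.6, 213.8]
orientation: [-0.001, 0.994, 0.111, -0.0]
ft_force: [1.2, -1.0, -0.2]
grip_width: 91.2
gripper_force: 0.0
time: 1.1
ee_pos: [380.2, -224.0, 213.8]
orientation: [-0.0, 0.994, 0.111, -0.0]
ft_force: [0.5, -1.2, -0.2]
grip_width: 91.4
gripper_force: 0.0
time: 2.18
ee_pos: [439.6, -131.0, 213.7]
orientation: [-0.0, 0.646, 0.764, -0.0]
ft_force: [0.6, 0.2, 0.2]
grip_width: 91.1
gripper_force: 0.0Traceback (most recent call last):
  File "w.py", line 8, in <module>
    print("t",round(s["time"],2),"tcp",p.round(1),"yaw",np.degrees(np.arctan2(x[1],x[0])).round(1),"toolz",r.as_matrix()[:,2].round(3),"w",s["grip_width"].round(1),"F",s["ft_force"].round(1),"q",s["qpos"].round(2))
                                                                                                                                           ^^^^^^^^^^^^^^^^^^^^^
AttributeError: 'float' object has no attribute 'round'
```

```bash
sed -i 's/s\["grip_width"\].round(1)/round(s["grip_width"],1)/' w.py
python3 -m jog '0 0 0 0 .78 0 -1;0 0 0 0 .78 0 -1;0 0 0 0 .78 0 -1;0 0 0 0 .78 0 -1;0 0 0 0 .78 0 -1;0 0 0 0 .78 0 -1;0 0 0 0 .78 0 -1;0 0 0 0 .78 0 -1;0 0 0 0 .78 0 -1;0 0 0 0 .78 0 -1;0 0 0 0 .78 0 -1;0 0 0 0 .78 0 -1' >/dev/null
python3 w.py 612 120 100 99.5
```

```text
t 3.18 tcp [ 439.7 -131.3  212.7] yaw 98.4 toolz [-0.15   0.929 -0.339] w 91.2 F [ 0.1 -0.   0.5] q [-0.84  0.83  1.4   0.6   2.   -1.08]
shift [-0.377  2.628  3.072] turn [ 0.    -0.78  -0.006]
```

```bash
python3 -m jog '0 1 1 0 -.78 0 -1;0 1 1 0 -.78 0 -1;0 1 1 0 -.78 0 -1;0 1 1 0 -.78 0 -1;0 1 1 0 -.78 0 -1;0 1 1 0 -.78 0 -1;0 1 1 0 -.78 0 -1;0 1 1 0 -.78 0 -1;0 1 1 0 -.78 0 -1;0 1 1 0 -.78 0 -1;0 1 1 0 -.78 0 -1' >/dev/null
python3 -m jog '.92 .8 0 0 0 0 -1;.92 .8 0 0 0 0 -1;.92 .8 0 0 0 0 -1' >/dev/null
python3 -m jog '.92 .8 .7 0 0 0 -1;.92 .8 .7 0 0 0 -1;.92 .8 .7 0 0 0 -1;.92 .8 .7 0 0 0 -1' >/dev/null
python3 w.py 612 120 6 99.5
```

```text
t 4.68 tcp [610.9 125.1 129.3] yaw 99.3 toolz [ 0.     0.002 -1.   ] w 91.3 F [-1.8  0.4 -0.2] q [ 0.1   0.58  1.44  0.    1.12 -0.06]
shift [-0.069  0.002  1.541] turn [ 0.    -0.001 -0.003]
```

```bash
python3 -m jog '-.09 .02 .77 0 0 0 -1;-.09 .02 .77 0 0 0 -1;-.09 .02 .77 0 0 0 -1' >/dev/null
python3 -m jog '0 0 .3 0 0 0 -1;0 0 .6 0 0 0 -1;0 0 .77 0 0 0 -1;0 0 .77 0 0 0 -1;0 0 .77 0 0 0 1;0 0 .77 0 0 0 1;0 0 .77 0 0 0 1;0 0 .77 0 0 0 1;0 0 .77 0 0 0 1;0 0 .77 0 0 0 1;0 0 .77 0 0 0 1;0 0 .77 0 0 0 1' 12
python3 w.py 612 120 6 99.5
python3 - <<'E'
from h import *;from plant import ctrl
d=ctrl.snapshot("top");np.savez("top1.npz",**d)
C=cloud(d);print(C[184,368])
E
```

```text
time: 5.93
ee_pos: [613.7, 114.9, 9.3]
orientation: [0.001, 0.648, 0.761, 0.001]
ft_force: [0.0, -0.3, 12.7]
grip_width: 68.1
gripper_force: 12.0
t 5.93 tcp [613.7 114.9   9.3] yaw 99.2 toolz [ 0.003  0.    -1.   ] w 68.1 F [ 0.  -0.3 12.7] q [ 0.09  0.74  1.53 -0.    0.87 -0.07]
shift [ 0.066 -0.011  0.041] turn [ 0.002  0.    -0.004]
[415.94159059 266.67894762 754.9369227 ]
```

```bash
python3 -m jog '0 0 0 0 0 0 -1;0 0 0 0 0 0 -1;0 0 0 0 0 0 -1;0 0 -.6 0 0 0 -1;0 0 -.6 0 0 0 -1;0 0 -.6 0 0 .98 -1;0 0 -.6 0 0 1 -1;0 0 -.6 0 0 1 -1;0 0 -.6 0 0 1 -1;0 0 -.6 0 0 1 -1;0 0 -.6 0 0 1 -1;0 0 -.6 0 0 1 -1;0 0 -.6 0 0 1 -1;0 0 -.6 0 0 1 -1;0 0 -.6 0 0 1 -1;0 0 -.6 0 0 1 -1;0 0 -.6 0 0 1 -1;0 0 -.6 0 0 1 -1;0 0 -.6 0 0 1 -1;0 0 -.6 0 0 1 -1' 12
python3 w.py 613.7 114.9 5 9.2
```

```text
time: 7.65
ee_pos: [612.5, 114.9, 55.8]
orientation: [-0.0, 0.997, 0.081, 0.0]
ft_force: [0.3, -0.4, 0.4]
grip_width: 91.4
gripper_force: 0.0
t 7.65 tcp [612.5 114.9  55.8] yaw 9.3 toolz [ 0.  0. -1.] w 91.4 F [ 0.3 -0.4  0.4] q [0.09 0.67 1.5  0.   0.97 1.5 ]
shift [0.014 0.002 0.635] turn [ 0.    -0.     0.001]
```

```bash
python3 -m jog '0 0 .5 0 0 0 -1;0 0 .635 0 0 0 -1;0 0 .635 0 0 0 -1;0 0 .635 0 0 0 -1;0 0 .635 0 0 0 -1;0 0 .635 0 0 0 1;0 0 .635 0 0 0 1;0 0 .635 0 0 0 1;0 0 .635 0 0 0 1;0 0 .635 0 0 0 1;0 0 .635 0 0 0 1;0 0 .635 0 0 0 1;0 0 .635 0 0 0 1' 12
python3 w.py 613.7 114.9 5 9.2
python3 -m jog '0 0 0 0 0 0 -1;0 0 0 0 0 0 -1;0 0 0 0 0 0 -1' >/dev/null
python3 w.py 613.7 114.9 5 9.2
```

```text
time: 8.73
ee_pos: [612.9, 114.9, 5.6]
orientation: [-0.0, 0.997, 0.08, 0.001]
ft_force: [-1.5, -0.9, 6.3]
grip_width: 71.7
gripper_force: 12.0
t 8.73 tcp [612.9 114.9   5.6] yaw 9.2 toolz [ 0.001  0.    -1.   ] w 71.7 F [-1.5 -0.9  6.3] q [0.09 0.74 1.53 0.   0.87 1.5 ]
shift [0.01  0.001 0.007] turn [ 0.    -0.001 -0.   ]
t 8.98 tcp [612.4 114.9   4.9] yaw 9.2 toolz [ 0.  0. -1.] w 88.7 F [ 0.3 -0.2 -0.1] q [0.09 0.74 1.53 0.   0.87 1.5 ]
shift [ 0.016  0.002 -0.001] turn [-0. -0. -0.]
```

```bash
cat >> h.py <<'E'
def discs(d,n):
    "pale discs standing out of the dark plate"
    h=d["pixels"].astype(int);m=((h.max(2)>(130 if n=="scene" else 110))&(h[...,0]-h[...,2]<90)).astype(np.uint8)
    nn,l,st,c=cv2.connectedComponentsWithStats(m)
    for i in range(1,nn):
        if 40<st[i,4]<120 and st[i,2]<14 and st[i,3]<14:
            p=ray(d,*c[i],30)[0]
            if 400<p[0]<640 and 210<p[1]<470: print(n,"disc",st[i,4],c[i].round(1),p.round(1))
E
python3 -m jog '0 0 -1 0 0 0 -1;0 0 -1 0 0 0 -1;0 0 -1 0 0 0 -1' >/dev/null
python3 - <<'E'
from h import *;from plant import ctrl
for n in("top","scene"):
    d=ctrl.snapshot(n);np.savez(n+"2.npz",**d);discs(d,n)
E
python3 -m jog '-.22 -1 0 0 0 0 -1;-.22 -1 0 0 0 0 -1;-.22 -1 0 0 0 0 -1' >/dev/null
python3 -m jog '-.22 -1 0 0 0 -.5 -1;-.22 -1 0 0 0 -.5 -1;-.22 -1 0 0 0 -.5 -1;-.22 -1 0 0 0 -.5 -1;-.22 -1 0 0 0 -.5 -1;-.22 -1 0 0 0 -.5 -1;-.22 -1 0 0 0 -.5 -1' >/dev/null
python3 w.py 523 343.4 23 54.2
```

```text
top disc 88 [273.8 222.2] [523.8 343.5]
top disc 85 [295.5 222.7] [521.5 293.5]
scene disc 90 [259.1 219.5] [523.7 342.4]
scene disc 97 [276.  233.3] [521.5 292. ]
t 10.17 tcp [551.3 267.1  83.4] yaw 54.6 toolz [-0.002 -0.001 -1.   ] w 90.9 F [-0.3 -0.2 -0.5] q [0.35 0.62 1.51 0.   1.01 0.97]
shift [ 0.575 -0.84   0.755] turn [-0.001  0.001  0.005]
```

```bash
python3 -m jog '.575 -.84 0 0 0 0 -.1;.575 -.84 0 0 0 0 -.1;.575 -.84 0.1 0 0 0 -.1;.575 -.84 .5 0 0 0 -.1;.575 -.84 .755 0 0 0 -.1;.575 -.84 .755 0 0 0 -.1;.575 -.84 .755 0 0 0 -.1;.575 -.84 .755 0 0 0 1;.575 -.84 .755 0 0 0 1;.575 -.84 .755 0 0 0 1;.575 -.84 .755 0 0 0 1;.575 -.84 .755 0 0 0 1;.575 -.84 .755 0 0 0 1' 12
python3 -m jog '0 0 0 0 0 0 -.1;0 0 0 0 0 0 -.1;0 0 0 0 0 0 -.1;0 0 -.25 0 0 0 -.1;0 0 -.25 0 0 -.5 -.1;0 0 -.25 0 0 -1 -.1;0 0 -.25 0 0 -1 -.1;0 0 -.25 0 0 -1 -.1;0 0 -.25 0 0 -1 -.1;0 0 -.25 0 0 -1 -.1;0 0 -.25 0 0 -1 -.1;0 0 -.25 0 0 -1 -.1;0 0 -.25 0 0 -1 -.1;0 0 -.25 0 0 -1 -.1;0 0 -.25 0 0 -1 -.1;0 0 -.25 0 0 -1 -.1;0 0 -.25 0 0 -1 -.1;0 0 -.25 0 0 -1 -.1' >/dev/null
python3 w.py 523 343.4 23 144.2
```

```text
time: 11.25
ee_pos: [524.7, 343.8, 24.5]
orientation: [-0.0, 0.89, 0.455, 0.0]
ft_force: [0.0, -0.0, 0.1]
grip_width: 25.6
gripper_force: 12.0
t 12.75 tcp [524.6 343.9  44.4] yaw 144.4 toolz [-0.  0. -1.] w 50.1 F [-0.3  0.4  0.2] q [ 0.49  0.69  1.5   0.    0.95 -0.46]
shift [ 0.013 -0.016  0.268] turn [-0.    -0.     0.002]
```

```bash
python3 -m jog '0 0 .26 0 0 0 -.1;0 0 .26 0 0 0 -.1;0 0 .26 0 0 0 1;0 0 .26 0 0 0 1;0 0 .26 0 0 0 1;0 0 .26 0 0 0 1;0 0 .26 0 0 0 1;0 0 .26 0 0 0 1;0 0 .26 0 0 0 1' 12
python3 - <<'E'
from h import *;from plant import ctrl
ims=[]
for n in("top","scene"):
    d=ctrl.snapshot(n);np.savez(n+"3.npz",**d);discs(d,n)
    u,v=(285,222) if n=="top" else (267,226)
    ims.append(cv2.resize(d["pixels"][v-40:v+40,u-40:u+40],None,fx=5,fy=5,interpolation=2))
cv2.imwrite("pics/g1.png",cv2.convertScaleAbs(np.hstack(ims)[:,:,::-1],alpha=1.6))
E
python3 w.py 523 343.4 100 99.2
```

```text
time: 13.5
ee_pos: [525.0, 344.0, 24.2]
orientation: [0.0, 0.308, 0.951, 0.0]
ft_force: [-0.3, 0.1, 6.5]
grip_width: 26.1
gripper_force: 12.0
scene disc 48 [278.2 234.2] [522.9 287.2]
t 13.6 tcp [525.  344.   24.2] yaw 144.2 toolz [ 0.001  0.    -1.   ] w 26.0 F [-0.3  0.   6.5] q [ 0.48  0.72  1.51 -0.    0.91 -0.46]
shift [ 0.016 -0.02  -0.948] turn [0.001 0.    0.5  ]
```

View pics/g1.png

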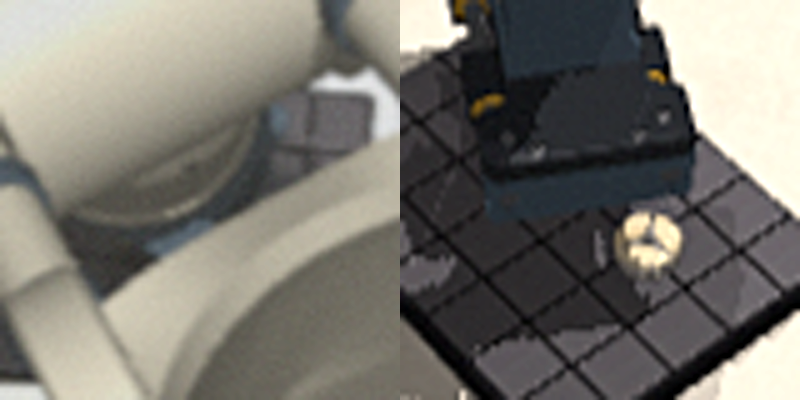

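```bash
python3 -m jog '0 0 -.5 0 0 0 1;0 0 -.75 0 0 0 1;0 0 -.75 0 0 0 1' >/dev/null
python3 -m jog '-.81 -.51 0 0 0 0 1;-.81 -.51 0 0 0 0 1;-.81 -.51 0 0 0 0 1' >/dev/null
python3 -m jog '-.81 -.51 0 0 0 0 1;-.81 -.51 0 0 0 0 1;-.81 -.51 0 0 0 0 1' >/dev/null
python3 -m jog '-.81 -.51 0 0 0 .5 1;-.81 -.51 0 0 0 .5 1;-.81 -.51 0 0 0 .5 1;-.81 -.51 0 0 0 .5 1;-.81 -.51 0 0 0 .5 1;-.81 -.51 0 0 0 .5 1;-.81 -.51 0 0 0 .5 1;-.81 -.51 0 0 0 .5 1'
python3 w.py 610.9 130.9 25 99.2
```

```text
time: 15.02
ee_pos: [610.4, 130.7, 83.3]
orientation: [-0.0, 0.649, 0.761, -0.0]
ft_force: [0.9, -0.4, -0.1]
grip_width: 25.7
gripper_force: 12.0
t 15.02 tcp [610.4 130.7  83.3] yaw 99.0 toolz [-0. -0. -1.] w 25.7 F [ 0.9 -0.4 -0.1] q [ 0.12  0.64  1.48  0.    1.02 -0.04]
shift [0.001 0.007 0.729] turn [-0.    -0.    -0.002]
```

```bash
python3 -m jog '0 .006 .4 0 0 0 1;0 .006 .6 0 0 0 1;0 .006 .67 0 0 0 1;0 .006 .73 0 0 0 1;0 .006 .73 0 0 0 1;0 .006 .73 0 0 0 1' 12
python3 -m jog '0 0 0 0 0 0 .3;0 0 0 0 0 0 .3;0 0 0 0 0 0 .3' >/dev/null
python3 -m jog '0 0 -.5 0 0 0 -.1;0 0 -.75 0 0 0 -.1;0 0 -.75 0 0 0 -.1' >/dev/null
python3 w.py 521.5 292.8 23 54
```

```text
time: 15.52
ee_pos: [611.6, 131.0, 25.8]
orientation: [0.0, 0.648, 0.762, 0.0]
ft_force: [0.3, -0.5, -0.2]
grip_width: 25.5
gripper_force: 12.0
t 16.02 tcp [613.6 131.2  89.8] yaw 99.2 toolz [ 0.007  0.001 -1.   ] w 48.4 F [ 1.5  0.4 -0.2] q [ 0.12  0.63  1.47  0.    1.03 -0.04]
shift [ 2.178 -0.82   0.829] turn [ 0.004 -0.001  0.502]
```

```bash
python3 -m jog '.73 -.27 0 0 0 0 -.1;.73 -.27 0 0 0 0 -.1;.73 -.27 0 0 0 0 -.1' >/dev/null
python3 -m jog '.73 -.27 0 0 0 0 -.1;.73 -.27 0 0 0 0 -.1;.73 -.27 0 0 0 0 -.1' >/dev/null
python3 -m jog '.73 -.27 0 0 0 1 -.1;.73 -.27 0 0 0 1 -.1;.73 -.27 0 0 0 1 -.1;.73 -.27 0 0 0 1 -.1;.73 -.27 0 0 0 1 -.1;.73 -.27 0 0 0 1 -.1;.73 -.27 0 0 0 1 -.1;.73 -.27 0 0 0 1 -.1;.73 -.27 0 0 0 1 -.1;.73 -.27 0 0 0 1 -.1;.73 -.27 0 0 0 1 -.1;.73 -.27 0 0 0 1 -.1;.73 -.27 0 0 0 1 -.1' >/dev/null
python3 - <<'E'
from h import *;from plant import ctrl
for n in("scene","top"):
    d=ctrl.snapshot(n);np.savez(n+"4.npz",**d);discs(d,n)
s=d if 0 else dict(np.load("scene4.npz"));t=d
a=cv2.resize(s["pixels"][220:300,335:415],None,fx=5,fy=5,interpolation=2);b=cv2.resize(t["pixels"][150:230,330:410],None,fx=5,fy=5,interpolation=2)
cv2.imwrite("pics/g2.png",cv2.convertScaleAbs(np.hstack([a,b])[:,:,::-1],alpha=1.7))
E
python3 w.py 521.5 292.8 23 9.2
```

```text
scene disc 57 [274.2 192.1] [601.2 373. ]
t 17.7 tcp [519.6 293.1  85.2] yaw 9.1 toolz [ 0. -0. -1.] w 50.1 F [1.1 0.2 0. ] q [ 0.41  0.6   1.55 -0.    0.99  1.83]
shift [0.023 0.007 0.777] turn [ 0.    -0.    -0.002]
```

View pics/g2.png

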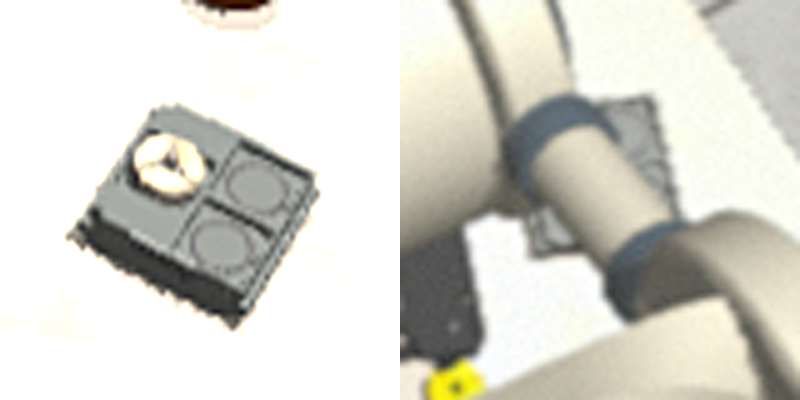

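The disc sits in the single pocket at g2 (172,163), and the two pair pockets are still empty. Next, the second disc.

```bash
python3 -m jog '.023 0 .4 0 0 0 -.1;.023 0 .76 0 0 0 -.1;.023 0 .76 0 0 0 -.1;.023 0 .76 0 0 0 -.1;.023 0 .76 0 0 0 1;.023 0 .76 0 0 0 1;.023 0 .76 0 0 0 1;.023 0 .76 0 0 0 1;.023 0 .76 0 0 0 1;.023 0 .76 0 0 0 1;.023 0 .76 0 0 0 1' 12
python3 -m jog '0 0 0 0 0 0 -.1;0 0 0 0 0 0 -.1;0 0 0 0 0 0 -.1;0 0 -.25 0 0 0 -.1;0 0 -.25 0 0 -.5 -.1;0 0 -.25 0 0 -1 -.1;0 0 -.25 0 0 -1 -.1;0 0 -.25 0 0 -1 -.1;0 0 -.25 0 0 -1 -.1;0 0 -.25 0 0 -1 -.1;0 0 -.25 0 0 -1 -.1;0 0 -.25 0 0 -1 -.1;0 0 -.25 0 0 -1 -.1;0 0 -.25 0 0 -1 -.1;0 0 -.25 0 0 -1 -.1;0 0 -.25 0 0 -1 -.1;0 0 -.25 0 0 -1 -.1;0 0 -.25 0 0 -1 -.1' >/dev/null
python3 w.py 521.5 292.8 24 99.2
python3 -m jog '0 0 .25 0 0 0 -.1;0 0 .25 0 0 0 -.1;0 0 .25 0 0 0 -.1;0 0 .25 0 0 0 1;0 0 .25 0 0 0 1;0 0 .25 0 0 0 1;0 0 .25 0 0 0 1;0 0 .25 0 0 0 1;0 0 .25 0 0 0 1;0 0 .25 0 0 0 1' 12
python3 -m jog '0 0 -.5 0 0 0 1;0 0 -.75 0 0 0 1;0 0 -.75 0 0 0 1' >/dev/null
python3 w.py 600.2 96.5 85 99.2
```

```text
time: 18.62
ee_pos: [521.2, 293.8, 24.7]
orientation: [-0.0, 0.997, 0.08, 0.0]
ft_force: [0.9, -1.2, 5.4]
grip_width: 25.8
gripper_force: 12.0
t 20.12 tcp [520.9 293.8  44.3] yaw 99.4 toolz [-0. -0. -1.] w 50.2 F [1.1 0.4 0.1] q [0.41 0.66 1.58 0.   0.9  0.25]
shift [-0.013  0.005  0.254] turn [-0.     0.     0.002]
time: 20.95
ee_pos: [521.3, 293.9, 24.8]
orientation: [0.0, 0.648, 0.761, 0.0]
ft_force: [-0.9, -0.5, 7.7]
grip_width: 25.9
gripper_force: 12.0
t 21.2 tcp [523.  294.7  88.4] yaw 99.2 toolz [ 0.005  0.002 -1.   ] w 25.8 F [0.5 0.6 0.7] q [0.41 0.6  1.55 0.   0.99 0.25]
shift [-2.6    0.557  0.042] turn [ 0.004 -0.001 -0.   ]
```

```bash
python3 -m jog '-.87 .18 0 0 0 0 1;-.87 .18 0 0 0 0 1;-.87 .18 0 0 0 0 1' >/dev/null
python3 -m jog '-.87 .18 0 0 0 0 1;-.87 .18 0 0 0 0 1;-.87 .18 0 0 0 0 1' >/dev/null
python3 -m jog '-.87 .18 0 0 0 0 1;-.87 .18 0 0 0 0 1;-.87 .18 0 0 0 0 1;-.87 .18 0 0 0 0 1;-.87 .18 0 0 0 0 1' >/dev/null
python3 w.py 600.2 96.5 25.5 99.2
```

```text
t 22.12 tcp [596.4  95.   84.1] yaw 99.1 toolz [-0.001  0.    -1.   ] w 25.6 F [-0.  -0.4  0.4] q [ 0.06  0.61  1.53  0.    1.   -0.1 ]
shift [0.011 0.05  0.732] turn [-0.001 -0.    -0.001]
```

```bash
python3 -m jog '.011 .05 .4 0 0 0 1;.011 .05 .6 0 0 0 1;.011 .05 .67 0 0 0 1;.011 .05 .73 0 0 0 1;.011 .05 .73 0 0 0 1;.011 .05 .73 0 0 0 1' 12
python3 -m jog '0 0 0 0 0 0 .3;0 0 0 0 0 0 .3;0 0 0 0 0 0 .3' >/dev/null
python3 -m jog '0 0 -.5 0 0 0 -.1;0 0 -1 0 0 0 -.1;0 0 -1 0 0 0 -1' >/dev/null
python3 -m jog '-.9 -1 0 0 0 0 -1;-.9 -1 0 0 0 0 -1;-.9 -1 0 0 0 0 -1;-.9 -1 0 0 0 0 -1' >/dev/null
python3 - <<'E'
from h import *;from plant import ctrl
d=ctrl.snapshot("scene");np.savez("scene5.npz",**d);discs(d,"scene")
t=ctrl.snapshot("top");np.savez("top5.npz",**t)
a=cv2.resize(d["pixels"][220:300,335:415],None,fx=5,fy=5,interpolation=2);b=cv2.resize(t["pixels"][150:230,330:410],None,fx=5,fy=5,interpolation=2)
cv2.imwrite("pics/g3.png",cv2.convertScaleAbs(np.hstack([a,b])[:,:,::-1],alpha=1.7))
E
python3 w.py 446 79 14 90
```

```text
time: 22.62
ee_pos: [601.0, 96.5, 26.7]
orientation: [0.0, 0.648, 0.762, 0.0]
ft_force: [0.1, 0.1, 0.1]
grip_width: 26.0
gripper_force: 12.0
t 23.55 tcp [533.3  11.6 106.6] yaw 99.1 toolz [ 0.001  0.    -1.   ] w 83.9 F [ 0.9 -1.   0.2] q [-0.09  0.5   1.69  0.    0.94 -0.25]
shift [ 1.004 -0.946  1.157] turn [0.001 0.    0.101]
```

View pics/g3.png

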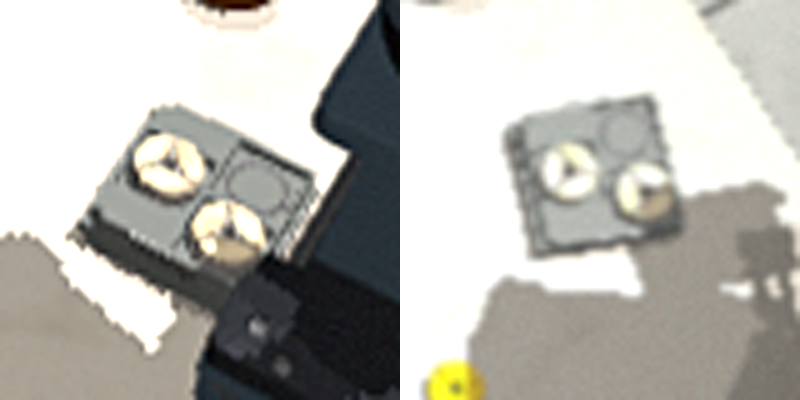

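Both discs lie in pockets: scene crop (172,163) and (228,232), with the third pocket empty. Next, centre the cover.

```bash
python3 -m jog '1 -.94 0 0 0 1 -1;1 -.94 0 0 0 1 -1;1 -.94 0 0 0 1 -1;1 -.94 0 0 0 1 -1;1 -.94 0 0 0 1 -1;1 -.94 0 0 0 1 -1;1 -.94 0 0 0 1 -1;1 -.94 0 0 0 1 -1;1 -.94 0 0 0 1 -1;1 -.94 0 0 0 1 -1;1 -.94 0 0 0 1 -1;1 -.94 0 0 0 1 -1;1 -.94 0 0 0 1 -1' >/dev/null
python3 -m jog '0 0 .4 0 0 .1 -1;0 0 .4 0 0 .11 -1;0 0 .4 0 0 .11 -1' >/dev/null
python3 w.py 446 79 10 -1
```

```text
t 24.88 tcp [446.4  80.   73.1] yaw -0.8 toolz [-0.001  0.    -1.   ] w 91.0 F [ 0.7 -0.2  0.4] q [0.05 0.48 1.91 0.   0.75 1.63]
shift [-0.004  0.013  0.789] turn [-0.     0.001  0.002]
```

```bash
python3 -m jog '0 .013 .5 0 0 0 -1;0 .013 .78 0 0 0 -1;0 .013 .78 0 0 0 -1;0 .013 .78 0 0 0 -1;0 .013 .78 0 0 0 1;0 .013 .78 0 0 0 1;0 .013 .78 0 0 0 1;0 .013 .78 0 0 0 1;0 .013 .78 0 0 0 1;0 .013 .78 0 0 0 1;0 .013 .78 0 0 0 1;0 .013 .78 0 0 0 1' 12
python3 w.py 446 79 10 -1
python3 -m jog '0 0 0 0 0 0 -1;0 0 0 0 0 0 -1;0 0 0 0 0 0 -1;0 0 -.5 0 0 0 -1;0 0 -.5 0 0 0 -1;0 0 -.5 0 0 -1 -1;0 0 -.5 0 0 -1 -1;0 0 -.5 0 0 -1 -1;0 0 -.5 0 0 -1 -1;0 0 -.5 0 0 -1 -1;0 0 -.5 0 0 -1 -1;0 0 -.5 0 0 -1 -1;0 0 -.5 0 0 -1 -1;0 0 -.5 0 0 -1 -1;0 0 -.5 0 0 -1 -1;0 0 -.5 0 0 -1 -1;0 0 -.5 0 0 -1 -1;0 0 -.5 0 0 -1 -1;0 0 -.5 0 0 -1 -1;0 0 -.5 0 0 -1 -1' >/dev/null
python3 w.py 446 79 12 89
```

```text
time: 25.88
ee_pos: [447.2, 78.2, 12.6]
orientation: [-0.0, 1.0, -0.006, 0.001]
ft_force: [0.9, -0.1, 11.6]
grip_width: 73.0
gripper_force: 11.8
t 25.88 tcp [447.2  78.2  12.6] yaw -0.7 toolz [ 0.002  0.    -1.   ] w 73.0 F [ 0.9 -0.1 11.6] q [0.04 0.6  1.96 0.   0.58 1.62]
shift [-0.015 -0.009  0.033] turn [-0.    -0.002  0.003]
t 27.55 tcp [446.3  78.2  51.8] yaw 89.1 toolz [ 0.  0. -1.] w 91.1 F [ 0.2 -0.1 -0.7] q [0.04 0.52 1.93 0.   0.69 0.06]
shift [ 0.01  -0.004  0.497] turn [ 0.    -0.     0.001]
```

```bash
python3 -m jog '0 0 .3 0 0 0 -1;0 0 .49 0 0 0 -1;0 0 .49 0 0 0 -1;0 0 .49 0 0 0 -1;0 0 .49 0 0 0 -1;0 0 .49 0 0 0 1;0 0 .49 0 0 0 1;0 0 .49 0 0 0 1;0 0 .49 0 0 0 1;0 0 .49 0 0 0 1;0 0 .49 0 0 0 1;0 0 .49 0 0 0 1;0 0 .49 0 0 0 1' 20
python3 -m jog '0 0 -.5 0 0 0 1;0 0 -1 0 0 0 1;0 0 -1 0 0 0 1' >/dev/null
python3 -m jog '-.3 .7 -.3 0 0 -.113 1;-.3 .7 -.3 0 0 -.113 1;-.3 .7 -.3 0 0 -.113 1;-.3 .7 -.3 0 0 -.113 1' >/dev/null
python3 - <<'E'
from h import *;from plant import ctrl
d=ctrl.snapshot("scene");np.savez("scene6.npz",**d)
cv2.imwrite("pics/g4.png",cv2.convertScaleAbs(cv2.resize(d["pixels"][180:350,270:440],None,fx=3.5,fy=3.5,interpolation=2)[:,:,::-1],alpha=1.7))
E
python3 w.py 613.5 115 100 99.2
```

```text
time: 28.63
ee_pos: [446.5, 78.2, 12.7]
orientation: [0.0, 0.712, 0.703, 0.0]
ft_force: [-0.5, 0.1, 7.1]
grip_width: 67.8
gripper_force: 20.0
t 29.27 tcp [501.6  53.4 116.2] yaw 99.4 toolz [-0.001  0.    -1.   ] w 68.1 F [ 0.1 -0.3 -1.9] q [-0.01  0.46  1.75  0.    0.93 -0.18]
shift [0.532 1.506 0.202] turn [-0.    -0.     0.002]
```

View pics/g4.png

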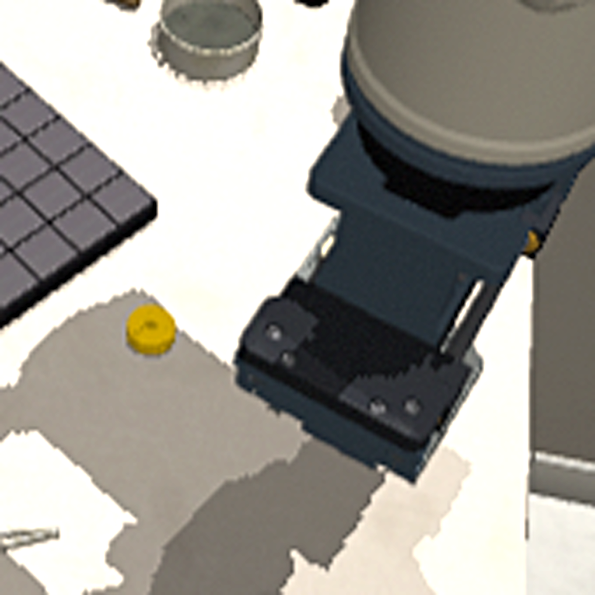

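The gripper hides the cover, so I'll tilt it briefly to show its open side to the scene camera.

```bash
python3 -m jog '0 0 -.8 0 -.55 0 1;0 0 -.8 0 -.55 0 1;0 0 -.8 0 -.55 0 1;0 0 -.8 0 -.55 0 1;0 0 -.8 0 -.55 0 1;0 0 -.8 0 -.55 0 1;0 0 -.8 0 -.55 0 1;0 0 -.8 0 -.55 0 1' >/dev/null
python3 - <<'E'
from h import *;from plant import ctrl
d=ctrl.snapshot("scene");np.savez("scene7.npz",**d)
cv2.imwrite("pics/g5.png",cv2.convertScaleAbs(cv2.resize(d["pixels"][180:350,270:440],None,fx=3.5,fy=3.5,interpolation=2)[:,:,::-1],alpha=1.9))
E
python3 w.py 613.5 115 100 99.2
```

```text
t 29.98 tcp [500.5  54.8 178.2] yaw 100.0 toolz [ 0.124 -0.751 -0.649] w 67.9 F [-0.1  0.3 -1.4] q [ 0.5   0.61  1.68 -0.83  1.34  0.74]
shift [1.066 1.524 0.244] turn [-0.001  0.551  0.006]
```

View pics/g5.png

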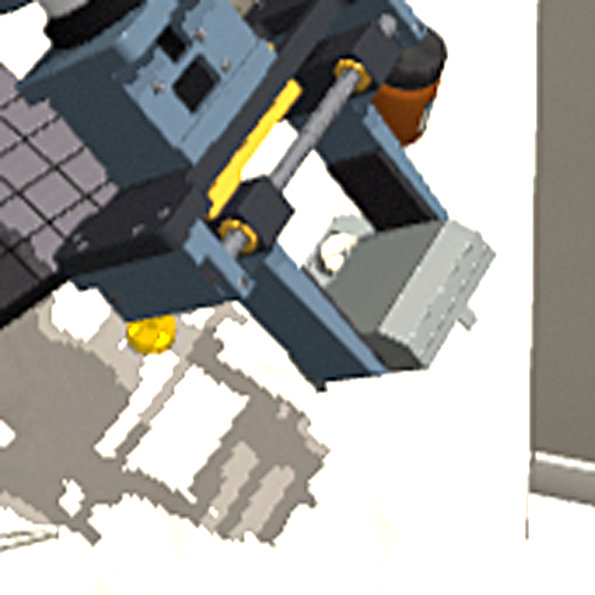

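The tab shows on the cover's world -y end at g5 (467,320), so the cover's +y is along the tray's +y. Fitting the cover.

```bash
python3 -m jog '.53 .76 .12 0 .55 0 1;.53 .76 .12 0 .55 0 1;.53 .76 .12 0 .55 0 1;.53 .76 .12 0 .55 0 1;.53 .76 .12 0 .55 0 1;.53 .76 .12 0 .55 0 1;.53 .76 .12 0 .55 0 1;.53 .76 .12 0 .55 0 1' >/dev/null
python3 w.py 613.5 115 45 99.2
python3 -m jog '.28 .76 .3 0 0 0 1;.28 .76 .3 0 0 0 1;.28 .76 .3 0 0 0 1;.28 .76 .3 0 0 0 1' >/dev/null
python3 w.py 613.5 115 45 99.2
```

```text
t 30.65 tcp [560.3  80.2 144.2] yaw 99.1 toolz [ 0.005  0.01  -1.   ] w 67.8 F [ 0.7 -0.8 -1.3] q [ 0.03  0.49  1.58  0.01  1.07 -0.13]
shift [0.313 0.717 1.247] turn [ 0.004 -0.005 -0.001]
t 30.98 tcp [615.3 115.5 118. ] yaw 99.4 toolz [ 0.001 -0.    -1.   ] w 67.7 F [-1.9 -0.1 -1.5] q [ 0.09  0.59  1.45 -0.    1.1  -0.07]
shift [-0.003 -0.025  0.912] turn [0.001 0.    0.003]
```

```bash
python3 -m jog '0 -.025 .5 0 0 0 1;0 -.025 .9 0 0 0 1;0 -.025 .91 0 0 0 1;0 -.025 .91 0 0 0 1' >/dev/null
python3 w.py 613.5 115 28.5 99.2
python3 -m jog '0 0 .04 0 0 0 1;0 0 .08 0 0 0 1;0 0 .12 0 0 0 1;0 0 .12 0 0 0 1'
python3 w.py 613.5 115 28.5 99.2
```

```text
t 31.32 tcp [611.5 114.7  45.1] yaw 99.4 toolz [-0.002 -0.    -1.   ] w 67.8 F [ 0.5 -0.  -0.6] q [ 0.09  0.69  1.51 -0.    0.95 -0.07]
shift [-0.001  0.026  0.208] turn [-0.001  0.     0.002]
time: 31.65
ee_pos: [613.3, 115.2, 36.1]
orientation: [0.0, 0.647, 0.763, 0.0]
ft_force: [-0.2, 0.1, -2.0]
grip_width: 67.9
gripper_force: 20.0
t 31.65 tcp [613.3 115.2  36.1] yaw 99.4 toolz [ 0.001  0.    -1.   ] w 67.9 F [-0.2  0.1 -2. ] q [ 0.09  0.7   1.52 -0.    0.93 -0.07]
shift [-0.003  0.003  0.095] turn [0.001 0.    0.003]
```

Free so far at skirt entry. Lowering on.

```bash
python3 -m jog '0 0 .02 0 0 0 1;0 0 .04 0 0 0 1;0 0 .05 0 0 0 1;0 0 .05 0 0 0 1' | grep -E "ee_pos|ft"
python3 -m jog '0 0 .02 0 0 0 1;0 0 .035 0 0 0 1;0 0 .045 0 0 0 1;0 0 .05 0 0 0 1;0 0 .05 0 0 0 1' | grep -E "ee_pos|ft"
```

```text
ee_pos: [612.9, 115.1, 31.4]
ft_force: [-0.1, 0.3, -0.7]
ee_pos: [613.0, 115.2, 28.6]
ft_force: [-5.8, -0.3, 18.5]
```

```bash
python3 -m jog '0 0 0 0 0 0 -1;0 0 0 0 0 0 -1;0 0 0 0 0 0 -1;0 0 .1 0 0 0 -1;0 0 .2 0 0 0 -1;0 0 .265 0 0 0 -1;0 0 .265 0 0 0 -1;0 0 .265 0 0 0 -1;0 0 .265 0 0 0 1;0 0 .265 0 0 0 1;0 0 .265 0 0 0 1;0 0 .265 0 0 0 1;0 0 .265 0 0 0 1;0 0 .265 0 0 0 1;0 0 .265 0 0 0 1;0 0 .265 0 0 0 1' 32
python3 -m jog '0 0 -.1 0 0 0 1;0 0 -.3 0 0 0 1;0 0 -.5 0 0 0 1;0 0 -.5 0 0 0 1' | grep -E "ee|grip"
python3 w.py 540 55 7 99.2
```

```text
time: 33.73
ee_pos: [613.1, 115.2, 6.6]
orientation: [0.0, 0.647, 0.763, 0.0]
ft_force: [0.0, 0.2, 4.2]
grip_width: 67.9
gripper_force: 32.0
ee_pos: [614.2, 115.3, 49.0]
grip_width: 68.0
gripper_force: 32.0
t 34.07 tcp [614.2 115.3  49. ] yaw 99.4 toolz [ 0.003  0.    -1.   ] w 68.0 F [ 1.9  1.1 -3.6] q [ 0.09  0.68  1.51  0.    0.95 -0.07]
shift [-0.591 -1.04   0.522] turn [0.002 0.    0.003]
```

```bash
python3 -m jog '-.2 -.3 0 0 0 0 1;-.4 -.7 0 0 0 0 1;-.59 -1 0 0 0 0 1;-.59 -1 0 0 0 0 1;-.59 -1 0 0 0 0 1;-.59 -1 .2 0 0 0 1;-.59 -1 .4 0 0 0 1;-.59 -1 .49 0 0 0 1;-.59 -1 .515 0 0 0 1;-.59 -1 .525 0 0 0 1;-.59 -1 .525 0 0 0 1'
python3 - <<'E'
from h import *;from plant import ctrl
for n in("scene","top"):
    d=ctrl.snapshot(n);np.savez(n+"8.npz",**d)
E
python3 w.py 540 55 7 99.2
```

```text
time: 34.98
ee_pos: [542.2, 55.8, 4.9]
orientation: [0.0, 0.646, 0.763, 0.0]
ft_force: [-3.6, -1.7, 11.6]
grip_width: 67.7
gripper_force: 32.0
t 35.08 tcp [542.2  55.8   4.9] yaw 99.4 toolz [ 0.  0. -1.] w 67.8 F [-5.3 -1.  12.2] q [-0.01  0.68  1.74  0.    0.73 -0.17]
shift [-0.006 -0.029 -0.027] turn [0.    0.    0.003]
```

```bash
python3 -m jog '0 0 -.02 0 0 0 -1;0 0 -.02 0 0 0 -1;0 0 -.02 0 0 0 -1;-.03 0 -.07 0 -.1 0 -1;-.06 0 -.073 0 -.222 0 -1;-.06 0 -.073 0 -.222 0 -1;-.06 0 -.073 0 -.222 0 -1;-.06 0 -.073 0 -.222 0 -1' >/dev/null
python3 w.py 543 51.1 10.8 99.4 -20
```

```text
t 35.75 tcp [542.4  52.6   9.7] yaw 99.6 toolz [ 0.057 -0.339 -0.939] w 91.8 F [-0.6  0.   0.6] q [ 0.21  0.71  1.73 -0.51  0.79  0.42]
shift [-0.023  0.005 -0.007] turn [0.001 0.001 0.002]
```

Close at the seam, lift, and turn 90°.

```bash
python3 -m jog '-.023 0 -.007 0 0 0 -1;-.023 0 -.007 0 0 0 1;-.023 0 -.007 0 0 0 1;-.023 0 -.007 0 0 0 1;-.023 0 -.007 0 0 0 1;-.023 0 -.007 0 0 0 1;-.023 0 -.007 0 0 0 1;-.023 0 -.007 0 0 0 1' 34
python3 -m jog '-.06 0 -.15 0 0 0 1;-.15 0 -.4 0 0 0 1;-.26 0 -.7 0 0 0 1;-.26 0 -.7 0 0 0 1;-.26 0 -.7 0 0 0 1' | grep -E "ee|grip"
python3 -m jog '0 0 0 0 .05 0 1;0 0 0 0 .12 0 1;0 0 0 0 .2 0 1;0 0 0 0 .28 0 1;0 0 0 0 .36 0 1;0 0 0 0 .43 0 1;0 0 0 0 .5 0 1;0 0 0 0 .58 0 1;0 0 0 0 .65 0 1;0 0 0 0 .72 0 1;0 0 0 0 .8 0 1;0 0 0 0 .87 0 1;0 0 0 0 .93 0 1;0 0 0 0 .98 0 1;0 0 0 0 1 0 1;0 0 0 0 1 0 1;0 0 0 0 1 0 1'
python3 w.py 540 51 31.2 99.4 70
```

```text
time: 36.42
ee_pos: [542.9, 48.9, 11.5]
orientation: [0.132, 0.637, 0.751, -0.112]
ft_force: [0.5, -3.6, 3.8]
grip_width: 67.5
gripper_force: 34.0
ee_pos: [543.5, 49.2, 72.5]
grip_width: 67.7
gripper_force: 34.0
time: 38.25
ee_pos: [542.7, 49.0, 70.4]
orientation: [-0.437, 0.53, 0.625, 0.37]
ft_force: [0.0, -1.0, -3.7]
grip_width: 68.2
gripper_force: 34.0
t 38.25 tcp [542.7  49.   70.4] yaw 99.3 toolz [-0.154  0.926 -0.343] w 68.2 F [ 0.  -1.  -3.7] q [-0.53  1.03  1.45  0.81  1.67 -1.07]
shift [-0.45  -0.028  0.196] turn [-0.001  0.001 -0.001]
```

```bash
python3 -m jog '-.1 0 .036 0 0 0 1;-.25 0 .09 0 0 0 1;-.37 0 .134 0 0 0 1;-.43 0 .157 0 0 0 1;-.46 0 .168 0 0 0 1;-.46 0 .168 0 0 0 1' | grep -E "ee|ft|grip"
python3 -m jog '-.012 0 .0044 0 0 0 1;-.024 0 .0088 0 0 0 1;-.024 0 .0088 0 0 0 1' | grep -E "ee|ft"
python3 - <<'E'
from h import *;from plant import ctrl
d=ctrl.snapshot("scene");np.savez("scene9.npz",**d)
cv2.imwrite("pics/g6.png",cv2.convertScaleAbs(cv2.resize(d["pixels"][200:360,290:450],None,fx=3.5,fy=3.5,interpolation=2)[:,:,::-1],alpha=1.9))
E
```

```text
ee_pos: [542.6, 49.1, 31.3]
ft_force: [-0.6, 0.2, -2.5]
grip_width: 67.9
gripper_force: 34.0
ee_pos: [542.9, 48.8, 30.0]
ft_force: [-0.1, -0.3, -3.9]
```

View pics/g6.png

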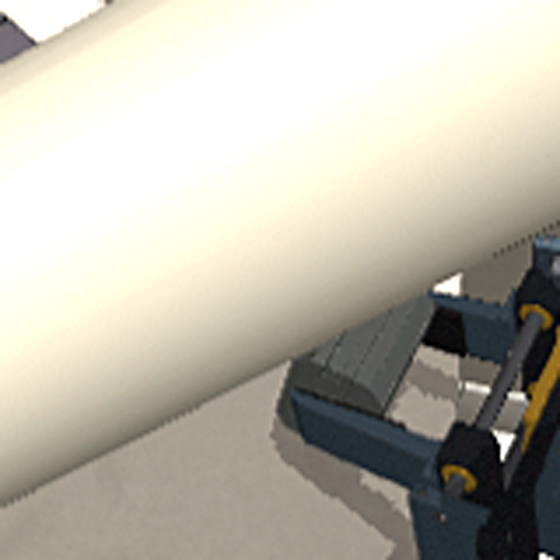

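The carrier is standing on end in the grip, closed, at about g6 (370,350). Creep down to contact.

```bash
python3 -m jog '-.01 0 .0036 0 0 0 1;-.015 0 .0055 0 0 0 1;-.015 0 .0055 0 0 0 1' | grep -E "ee|ft"
python3 -m jog '-.01 0 .0036 0 0 0 1;-.015 0 .0055 0 0 0 1;-.015 0 .0055 0 0 0 1' | grep -E "ee|ft"
python3 w.py 543 49 29 99.4 70
```

```text
ee_pos: [542.9, 48.9, 29.0]
ft_force: [0.3, -1.4, 1.1]
ee_pos: [542.9, 49.0, 28.8]
ft_force: [-0.7, -4.2, 14.6]
t 39.55 tcp [542.9  49.   28.8] yaw 99.6 toolz [-0.154  0.928 -0.339] w 67.4 F [-0.7 -4.2 14.6] q [-0.53  1.09  1.43  0.81  1.64 -1.11]
shift [ 0.002  0.001 -0.   ] turn [-0.    -0.002  0.001]
```

```bash
python3 -m jog '0 0 0 0 0 0 -1;0 0 0 0 0 0 -1;0 0 0 0 0 0 -1;0 0 0 0 0 0 -1;0 0 -.3 0 0 0 -1;0 0 -.6 0 0 0 -1;0 0 -1 0 0 0 -1;0 0 -1 0 0 0 -1' | grep -E "ee|ft|w"
python3 -m jog '.94 0 -.34 0 0 0 -1;.94 0 -.34 0 -.1 0 -1;.94 0 -.34 0 -1 0 -1;.94 0 -.34 0 -1 0 -1;.94 0 -.34 0 -1 0 -1;.94 0 -.34 0 -1 0 -1;.94 0 -.34 0 -1 0 -1;.94 0 -.34 0 -1 0 -1;.94 0 -.34 0 -1 0 -1;.94 0 -.34 0 -1 0 -1;.94 0 -.34 0 -1 0 -1;.94 0 -.34 0 -1 0 -1;.94 0 -.34 0 -1 0 -1;.94 0 -.34 0 -1 0 -1;.94 0 -.34 0 -1 0 -1;.94 0 -.34 0 -1 0 -1' | grep -E "ee|ft|w"
python3 - <<'E'
from h import *;from plant import ctrl
d=ctrl.snapshot("scene");np.savez("scene10.npz",**d);t=ctrl.snapshot("top");np.savez("top10.npz",**t)
a=cv2.resize(d["pixels"][215:315,310:410],None,fx=4,fy=4,interpolation=2);b=cv2.resize(t["pixels"][165:265,345:445],None,fx=4,fy=4,interpolation=2)
cv2.imwrite("pics/g7.png",cv2.convertScaleAbs(np.hstack([a,b])[:,:,::-1],alpha=1.8))
E
python3 w.py 545.2 34.8 100 99.5 -20
```

```text
ee_pos: [557.0, -29.9, 55.7]
ft_force: [0.4, -1.2, 0.7]
grip_width: 91.5
ee_pos: [554.7, -23.8, 134.1]
ft_force: [0.6, 0.5, 0.4]
grip_width: 91.3
t 41.65 tcp [555.2 -25.4 134.5] yaw 99.4 toolz [ 0.055 -0.335 -0.941] w 91.2 F [0.1 0.  0.2] q [ 0.06  0.5   1.66 -0.42  0.98  0.13]
shift [0.864 0.    0.147] turn [-0.    -0.002 -0.001]
```

View pics/g7.png

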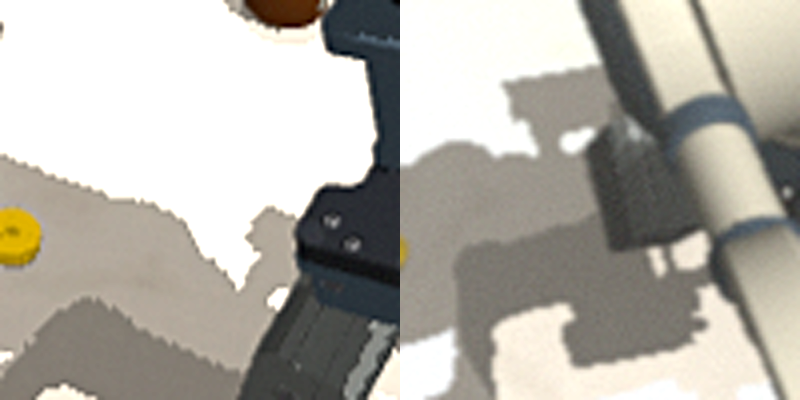

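The carrier stands on end by itself, at about top crop (635,190). Regrip from above.

```bash
python3 -m jog '.864 0 .147 0 0 0 -1;.864 0 .147 0 0 0 -1;.864 0 .147 0 0 0 -1;.864 0 .147 0 0 0 -1' | grep -E "ee"
python3 -m jog '.1 0 .3 0 0 0 -1;.2 0 .55 0 0 0 -1;.29 0 .8 0 0 0 -1;.33 0 .91 0 0 0 -1;.33 0 .91 0 0 0 -1;.33 0 .91 0 0 0 -1' | grep -E "ee|ft"
python3 w.py 545.2 34.8 21.8 99.5 -20
```

```text
ee_pos: [545.0, 34.7, 99.4]
ee_pos: [545.6, 34.0, 23.1]
ft_force: [-0.0, 1.4, 0.3]
t 42.48 tcp [545.6  34.   23.1] yaw 99.4 toolz [ 0.056 -0.337 -0.94 ] w 90.8 F [-0.   1.4  0.3] q [ 0.17  0.68  1.73 -0.5   0.8   0.37]
shift [ 0.016 -0.003  0.011] turn [-0.001 -0.    -0.001]
```

```bash
python3 -m jog '.016 0 .011 0 0 0 -1;.016 0 .011 0 0 0 1;.016 0 .011 0 0 0 1;.016 0 .011 0 0 0 1;.016 0 .011 0 0 0 1;.016 0 .011 0 0 0 1;.016 0 .011 0 0 0 1;.016 0 .011 0 0 0 1;.016 0 .011 0 0 0 1' 34
python3 -m jog '-.06 0 -.15 0 0 0 1;-.15 0 -.4 0 0 0 1;-.26 0 -.7 0 0 0 1;-.26 0 -.7 0 0 0 1;-.26 0 -.7 0 0 0 1' | grep -E "ee|grip"
python3 -m jog '0 0 0 0 .05 0 1;0 0 0 0 .12 0 1;0 0 0 0 .2 0 1;0 0 0 0 .28 0 1;0 0 0 0 .36 0 1;0 0 0 0 .43 0 1;0 0 0 0 .5 0 1;0 0 0 0 .58 0 1;0 0 0 0 .65 0 1;0 0 0 0 .72 0 1;0 0 0 0 .8 0 1;0 0 0 0 .87 0 1;0 0 0 0 .93 0 1;0 0 0 0 .98 0 1;0 0 0 0 1 0 1;0 0 0 0 1 0 1;0 0 0 0 1 0 1'
python3 w.py 540 51 31.2 99.4 70
```

```text
time: 43.23
ee_pos: [545.2, 35.9, 21.7]
orientation: [0.133, 0.637, 0.751, -0.112]
ft_force: [-0.9, 0.9, 6.8]
grip_width: 68.0
gripper_force: 34.0
ee_pos: [545.8, 35.6, 82.5]
grip_width: 67.7
gripper_force: 34.0
time: 45.07
ee_pos: [544.9, 35.6, 80.3]
orientation: [-0.437, 0.53, 0.625, 0.37]
ft_force: [0.5, 1.0, -3.8]
grip_width: 67.6
gripper_force: 34.0
t 45.07 tcp [544.9  35.6  80.3] yaw 99.3 toolz [-0.154  0.926 -0.343] w 67.6 F [ 0.5  1.  -3.8] q [-0.54  1.01  1.43  0.8   1.7  -1.05]
shift [-0.508 -0.028  0.399] turn [-0.001  0.001 -0.001]
```

```bash
python3 -m jog '-.12 0 .044 0 0 0 1;-.3 0 .11 0 0 0 1;-.45 0 .164 0 0 0 1;-.57 0 .208 0 0 0 1;-.63 0 .23 0 0 0 1;-.65 0 .237 0 0 0 1;-.65 0 .237 0 0 0 1' | grep -E "ee|ft|grip"
python3 -m jog '-.012 0 .0044 0 0 0 1;-.024 0 .0088 0 0 0 1;-.024 0 .0088 0 0 0 1' | grep -E "ee|ft"
python3 w.py 545 35 22 99.4 70
```

```text
ee_pos: [544.9, 35.5, 25.2]
ft_force: [0.5, -0.7, -5.2]
grip_width: 67.8
gripper_force: 34.0
ee_pos: [545.2, 35.4, 23.8]
ft_force: [-0.8, 0.2, -3.6]
t 45.9 tcp [545.2  35.4  23.8] yaw 99.5 toolz [-0.154  0.927 -0.342] w 67.8 F [-0.8  0.2 -3.6] q [-0.54  1.11  1.41  0.8   1.65 -1.11]
shift [-0.022 -0.003  0.004] turn [-0. -0.  0.]
```

```bash
python3 -m jog '-.01 0 .0036 0 0 0 1;-.018 0 .0066 0 0 0 1;-.018 0 .0066 0 0 0 1' | grep -E "ee|ft"
python3 -m jog '-.008 0 .003 0 0 0 1;-.012 0 .0044 0 0 0 1;-.012 0 .0044 0 0 0 1' | grep -E "ee|ft"
```

```text
ee_pos: [545.2, 35.4, 22.8]
ft_force: [0.2, -1.4, 4.1]
ee_pos: [545.1, 35.4, 22.6]
ft_force: [-1.4, -5.6, 14.5]
```

```bash
python3 -m jog '0 0 0 0 0 0 -1;0 0 0 0 0 0 -1;0 0 0 0 0 0 -1;0 0 0 0 0 0 -1;0 0 -.3 0 0 0 -1;0 0 -.6 0 0 0 -1;0 0 -1 0 0 0 -1;0 0 -1 0 0 0 -1' | grep -E "ee|ft|w"
python3 -m jog '.94 0 -.34 0 0 0 -1;.94 0 -.34 0 -.1 0 -1;.94 0 -.34 0 -.78 0 -1;.94 0 -.34 0 -.78 0 -1;.94 0 -.34 0 -.78 0 -1;.94 0 -.34 0 -.78 0 -1;.94 0 -.34 0 -.78 0 -1;.94 0 -.34 0 -.78 0 -1;.94 0 -.34 0 -.78 0 -1;.94 0 -.34 0 -.78 0 -1;.94 0 -.34 0 -.78 0 -1;.94 0 -.34 0 -.78 0 -1;.94 0 -.34 0 -.78 0 -1;.94 0 -.34 0 -.78 0 -1' | grep -E "ee|ft|w"
python3 - <<'E'
from h import *;from plant import ctrl
d=load("top0.npz");C=cloud(d)
# right edge of bench at several rows, from depth of first picture
for v in (150,180,200,215,230,260):
    u=[u for u in range(330,520) if abs(C[v,u,2])<12]; print(v,C[v,max(u)].round(0))
s=ctrl.snapshot("scene");np.savez("scene11.npz",**s);t=ctrl.snapshot("top");np.savez("top11.npz",**t)
a=cv2.resize(s["pixels"][215:335,310:430],None,fx=3.33,fy=3.33,interpolation=2);b=cv2.resize(t["pixels"][155:275,335:455],None,fx=3.33,fy=3.33,interpolation=2)
cv2.imwrite("pics/g8.png",cv2.convertScaleAbs(np.hstack([a,b])[:,:,::-1],alpha=1.8))
E
python3 w.py 547.4 21.3 60 99.4
```

```text
ee_pos: [559.2, -43.4, 49.5]
ft_force: [0.2, -0.3, -0.5]
grip_width: 91.4
ee_pos: [557.3, -38.4, 128.1]
ft_force: [-0.2, -0.5, -0.6]
grip_width: 91.2
150 [704.  63.   2.]
180 [625.  20.   4.]
200 [576. -13.   0.]
215 [539. -34.   0.]
230 [502. -55.  -1.]
260 [430. -97.  -1.]
t 48.33 tcp [557.4 -39.4 127.9] yaw 99.4 toolz [-0.    -0.001 -1.   ] w 91.2 F [-0.1  0.  -1. ] q [-0.18  0.5   1.61 -0.    1.03 -0.34]
shift [ 0.771 -0.     0.848] turn [-0.     0.001 -0.001]
```

View pics/g8.png

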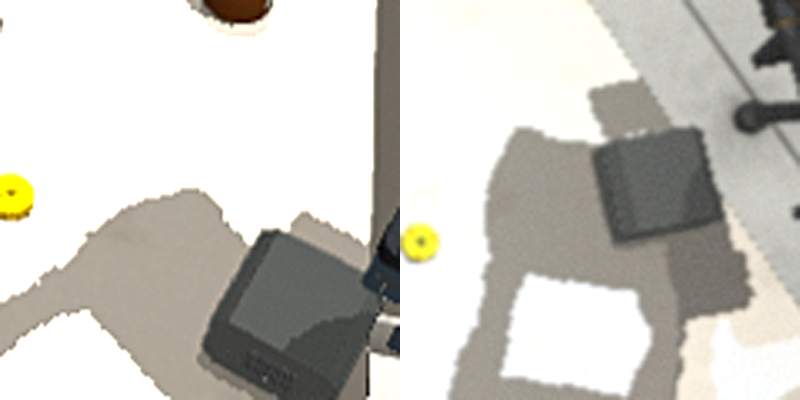

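The carrier lies closed, upside down, but a corner is at the bench edge (top crop 718,218). I'll carry it pinched, inward, before opening.

```bash
python3 -m jog '.771 0 .1 0 0 0 -1;.771 0 .3 0 0 0 -1;.771 0 .84 0 0 0 -1;.771 0 .84 0 0 0 -1;.771 0 .84 0 0 0 -1' | grep -E "ee"
python3 -m jog '0 0 .3 0 0 0 -1;0 0 .6 0 0 0 -1;0 0 .67 0 0 0 -1;0 0 .67 0 0 0 -1;0 0 .67 0 0 0 -1;0 0 .67 0 0 0 1;0 0 .67 0 0 0 1;0 0 .67 0 0 0 1;0 0 .67 0 0 0 1;0 0 .67 0 0 0 1;0 0 .67 0 0 0 1;0 0 .67 0 0 0 1;0 0 .67 0 0 0 1' 34
python3 -m jog '0 0 -.1 0 0 0 1;0 0 -.3 0 0 0 1;0 0 -.4 0 0 0 1;0 0 -.4 0 0 0 1' | grep -E "ee|grip"
python3 w.py 495 75 6 99.4
```

```text
ee_pos: [546.0, 21.2, 59.5]
time: 49.83
ee_pos: [547.7, 21.9, 8.0]
orientation: [0.002, 0.646, 0.763, -0.001]
ft_force: [-1.6, -0.4, 9.4]
grip_width: 67.9
gripper_force: 34.0
ee_pos: [548.3, 22.0, 41.1]
grip_width: 67.9
gripper_force: 34.0
t 50.17 tcp [548.3  22.   41.1] yaw 99.4 toolz [ 0.003 -0.003 -1.   ] w 67.9 F [ 0.2  0.3 -4.7] q [-0.07  0.62  1.71 -0.    0.81 -0.23]
shift [ 0.765 -0.549  0.434] turn [0.002 0.002 0.   ]
```

```bash
python3 -m jog '.25 -.18 0 0 0 0 1;.5 -.36 0 0 0 0 1;.765 -.55 0 0 0 0 1;.765 -.55 0 0 0 0 1;.765 -.55 0 0 0 0 1;.765 -.55 .2 0 0 0 1;.765 -.55 .33 0 0 0 1;.765 -.55 .38 0 0 0 1;.765 -.55 .4 0 0 0 1;.765 -.55 .41 0 0 0 1;.765 -.55 .41 0 0 0 1'
python3 w.py 495 75 27.5 99.4
```

```text
time: 51.08
ee_pos: [494.1, 74.7, 7.4]
orientation: [0.001, 0.647, 0.763, -0.001]
ft_force: [-6.4, -0.9, 24.9]
grip_width: 67.8
gripper_force: 34.0
t 51.08 tcp [494.1  74.7   7.4] yaw 99.4 toolz [ 0.001 -0.003 -1.   ] w 67.8 F [-6.4 -0.9 24.9] q [ 0.03  0.64  1.85 -0.01  0.66 -0.13]
shift [ 0.002  0.011 -0.252] turn [0.    0.002 0.   ]
```

```bash
python3 -m jog '0 0 -.02 0 0 0 -1;0 0 -.02 0 0 0 -1;0 0 -.02 0 0 0 -1;0 0 -.15 0 0 0 -1;0 0 -.26 0 0 0 -1;0 0 -.26 0 0 0 -1;0 0 -.26 0 0 0 -1;0 0 -.26 0 0 0 1;0 0 -.26 0 0 0 1;0 0 -.26 0 0 0 1;0 0 -.26 0 0 0 1;0 0 -.26 0 0 0 1;0 0 -.26 0 0 0 1;0 0 -.26 0 0 0 1;0 0 -.26 0 0 0 1' 22
python3 -m jog '0 0 -.03 0 0 0 1;0 0 -.06 0 0 0 1;0 0 -.1 0 0 0 1;0 0 -.14 0 0 0 1;0 0 -.18 0 0 0 1;0 0 -.24 0 0 0 1;0 0 -.4 0 0 0 1;0 0 -.7 0 0 0 1;0 0 -.7 0 0 0 1;0 0 -.7 0 0 0 1' | grep -E "ee|ft|grip"
python3 w.py 620 110 90 99.4
```

```text
time: 52.33
ee_pos: [493.8, 75.1, 27.0]
orientation: [0.001, 0.647, 0.763, -0.001]
ft_force: [-0.3, 0.6, -1.6]
grip_width: 67.7
gripper_force: 22.0
ee_pos: [494.6, 75.3, 84.2]
ft_force: [0.3, 0.4, -2.8]
grip_width: 67.7
gripper_force: 22.0
t 53.17 tcp [494.6  75.3  84.2] yaw 99.4 toolz [ 0.003 -0.003 -1.   ] w 67.7 F [ 0.3  0.4 -2.8] q [ 0.03  0.5   1.8  -0.    0.84 -0.13]
shift [ 0.171  1.617 -0.068] turn [0.002 0.002 0.   ]
```

```bash
python3 -m jog '.085 .8 0 0 0 0 1;.085 .8 0 0 0 0 1;.085 .8 0 0 0 0 1' >/dev/null
python3 -m jog '.085 .8 0 0 0 0 1;.085 .8 0 0 0 0 1;.085 .8 0 0 0 0 1;.085 .8 .4 0 0 0 1;.085 .8 .8 0 0 0 1;.085 .8 .9 0 0 0 1;.085 .8 .9 0 0 0 1' | grep -E "ee|ft"
python3 - <<'E'
from h import *;from plant import ctrl
t=ctrl.snapshot("top");np.savez("top12.npz",**t);s=ctrl.snapshot("scene");np.savez("scene12.npz",**s)
b=cv2.resize(t["pixels"][195:265,350:420],None,fx=5.7,fy=5.7,interpolation=2);a=cv2.resize(s["pixels"][260:330,300:370],None,fx=5.7,fy=5.7,interpolation=2)
cv2.imwrite("pics/g9.png",cv2.convertScaleAbs(np.hstack([a,b])[:,:,::-1],alpha=1.8))
for n in("top","scene"):
    pass
E
python3 w.py 620 110 4.5 99.4
```

```text
ee_pos: [615.5, 109.2, 8.3]
ft_force: [0.1, -0.6, -1.4]
t 54.1 tcp [618.  109.4  11.6] yaw 99.4 toolz [ 0.    -0.003 -1.   ] w 67.7 F [-0.4 -0.3 -1.3] q [ 0.08  0.74  1.52 -0.    0.89 -0.08]
shift [0.003 0.026 0.089] turn [-0.     0.002  0.   ]
```

View pics/g9.png

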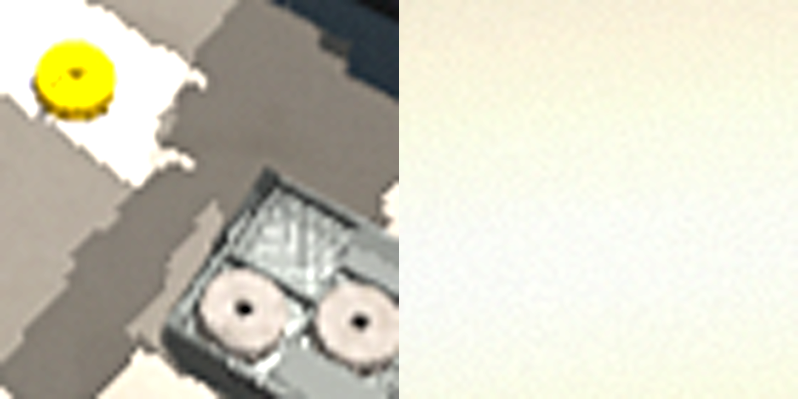

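Both discs lie in the cover, lapped face up, at scene (343,314) and (363,316). Set the tray down.

```bash
python3 -m jog '0 0 .03 0 0 0 1;0 0 .06 0 0 0 1;0 0 .085 0 0 0 1;0 0 .09 0 0 0 1;0 0 .09 0 0 0 1' | grep -E "ee|ft"
python3 -m jog '0 0 .01 0 0 0 1;0 0 .015 0 0 0 1;0 0 .015 0 0 0 1' | grep -E "ee|ft"
python3 - <<'E'
from h import *
s=load("scene12.npz")
for u,v in((342.6,314.4),(362.8,316.5)): print(ray(s,u,v,27.4))
c=np.array([494.3,75.0]);ex=np.array([np.cos(np.radians(9.4)),np.sin(np.radians(9.4))]);ey=-np.array([-ex[1],ex[0]])
print("P3",c+16.1*ey,"P1",c-16.1*ex-16.1*ey)
E
```

```text
ee_pos: [618.0, 109.5, 4.1]
ft_force: [0.4, -0.6, -1.6]
ee_pos: [618.1, 109.4, 3.8]
ft_force: [-3.9, -0.9, 16.7]
[[473.06501186  85.94621179]]
[[493.92414216  57.92483753]]
P3 [496.92954799  59.1161882 ] P1 [475.78664021  88.25426381]
```

```bash
python3 -m jog '0 0 0 0 0 0 -1;0 0 0 0 0 0 -1;0 0 0 0 0 0 -1;0 0 0 0 0 0 -1;0 0 -.5 0 0 0 -1;0 0 -1 0 0 0 -1;0 0 -1 0 0 0 -1' | grep -E "ee|ft"
python3 -m jog '0.02 -.9 0 0 0 0 .165;0.02 -.9 0 0 0 0 .165;0.02 -.9 0 0 0 0 .165' | grep -E "ee|ft"
python3 -m jog '0.02 -.9 0.3 0 0 0 .165;0.02 -.9 0.3 0 0 0 .165;0.02 -.9 0.3 0 0 0 .165;0.02 -.9 0.3 0 0 0 .165;0.02 -.9 0.3 0 0 0 .165' | grep -E "ee|w"
python3 - <<'E'
from h import *;from plant import ctrl
s=ctrl.snapshot("scene");np.savez("scene13.npz",**s)
E
python3 w.py 474.3 88.8 24.2 99.4
```

```text
ee_pos: [621.4, 110.1, 89.3]
ft_force: [1.8, 0.3, 1.8]
ee_pos: [540.1, 98.9, 82.3]
ft_force: [0.7, 0.3, -0.6]
ee_pos: [476.4, 89.2, 58.9]
grip_width: 41.2
t 56.07 tcp [476.9  89.2  59. ] yaw 99.4 toolz [ 0.002 -0.003 -1.   ] w 38.7 F [0.5 0.5 1.1] q [ 0.06  0.53  1.85 -0.    0.76 -0.1 ]
shift [ 0.001 -0.034  0.436] turn [0.001 0.002 0.   ]
```

```bash
python3 -m jog '0 -.025 .2 0 0 0 .165;0 -.025 .35 0 0 0 .165;0 -.025 .40 0 0 0 .165;0 -.025 .43 0 0 0 .165;0 -.025 .43 0 0 0 .165' | grep -E "ee|ft"
python3 -m jog '0 0 0 0 0 0 1;0 0 0 0 0 0 1;0 0 0 0 0 0 1;0 0 0 0 0 0 1;0 0 0 0 0 0 1' 12 
python3 -m jog '0 0 -.1 0 0 0 1;0 0 -.3 0 0 0 1;0 0 -.5 0 0 0 1;0 0 -.7 0 0 0 1;0 0 -.7 0 0 0 1'| grep -E "ee|ft|grip"
python3 - <<'E'
from h import *;from plant import ctrl
s=ctrl.snapshot("scene");np.savez("scene14.npz",**s)
t=ctrl.snapshot("top");np.savez("top14.npz",**t)
m=np.zeros((420,560),np.uint8);px=t["pixels"].astype(int);m[185:275,200:340]=(px.max(2)<90)[185:275,200:340]
m2=np.zeros((420,560),np.uint8);ps=s["pixels"].astype(int);m2[170:290,170:330]=(ps.max(2)<105)[170:290,170:330]
for d,mm in((t,m),(s,m2)):
    c=max(cv2.findContours(mm,0,2)[0],key=cv2.contourArea);r=cv2.minAreaRect(c);print(r,ray(d,*r[0],20))
a=cv2.resize(s["pixels"][170:330,200:400],None,fx=3,fy=3,interpolation=2)
cv2.imwrite("pics/g10.png",cv2.convertScaleAbs(a[:,:,::-1],alpha=1.7))
E
python3 w.py 522 300 90 99.4
```

```text
ee_pos: [474.1, 88.7, 24.3]
ft_force: [-0.6, -0.1, -0.3]
time: 56.9
ee_pos: [473.7, 88.8, 24.6]
orientation: [0.002, 0.647, 0.763, -0.001]
ft_force: [0.9, 0.6, 3.4]
grip_width: 25.1
gripper_force: 12.1
ee_pos: [474.5, 89.0, 83.0]
ft_force: [1.0, 0.1, 0.6]
grip_width: 24.9
gripper_force: 12.0
((258.9221496582031, 217.8565673828125), (85.28466796875, 63.465553283691406), 5.194429397583008) [[536.57047498 378.45030801]]
((254.08648681640625, 213.41671752929688), (92.97467041015625, 70.03113555908203), 46.0809211730957) [[533.85872577 368.05823843]]
t 57.42 tcp [473.6  88.9  80.9] yaw 99.4 toolz [ 0.002 -0.003 -1.   ] w 25.1 F [0.7 1.1 0.1] q [ 0.06  0.49  1.84 -0.    0.81 -0.1 ]
shift [ 2.503  1.03  -0.121] turn [0.001 0.002 0.   ]
```

View pics/g10.png

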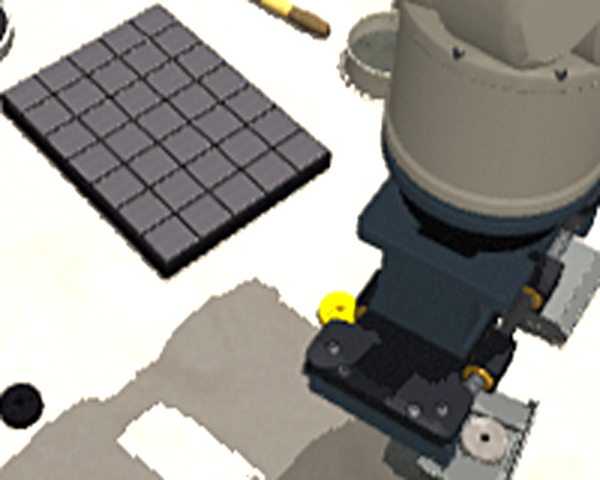

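The plate was knocked: its centre is now about (536,376), and it is free of discs in the crop. The gripper holds one disc, and the other is in the cover at g10 (485,437). Place at (530,380).

```bash
python3 -m jog '.4 .15 0 0 0 0 1;.87 .32 0 0 0 0 1;.87 .32 0 0 0 0 1' >/dev/null
python3 -m jog '.87 .32 0 0 0 0 1;.87 .32 0 0 0 0 1;.87 .32 0 0 0 0 1' >/dev/null
python3 -m jog '.87 .32 0 0 0 0 1;.87 .32 0 0 0 0 1;.87 .32 0 0 0 0 1' >/dev/null
python3 -m jog '.87 .32 0 0 0 0 1;.87 .32 0 0 0 0 1;.87 .32 0 0 0 0 1;.87 .32 .2 0 0 0 1;.87 .32 .4 0 0 0 1;.87 .32 .55 0 0 0 1;.87 .32 .55 0 0 0 1' | grep -E "ee|ft"
python3 w.py 530 380 28 99.4
```

```text
ee_pos: [527.0, 379.0, 32.2]
ft_force: [-0.5, -1.1, -1.5]
t 58.75 tcp [527.  379.   32.2] yaw 99.4 toolz [-0.004 -0.006 -1.   ] w 25.2 F [-0.5 -1.1 -1.5] q [ 0.53  0.73  1.44 -0.    0.97  0.37]
shift [0.006 0.039 0.053] turn [-0.003  0.003  0.   ]
```

```bash
python3 -m jog '0 0 .02 0 0 0 1;0 0 .03 0 0 0 1;0 0 .03 0 0 0 1' | grep -E "ee|ft"
python3 w.py 530 380 27 99.4
python3 -m jog '0 0 .01 0 0 0 1;0 0 .02 0 0 0 1;0 0 .025 0 0 0 1;0 0 .025 0 0 0 1' | grep -E "ee|ft"
```

```text
ee_pos: [529.1, 380.2, 33.5]
ft_force: [0.4, -1.0, -0.2]
t 59.0 tcp [529.1 380.2  33.5] yaw 99.4 toolz [ 0.001 -0.003 -1.   ] w 24.7 F [ 0.4 -1.  -0.2] q [ 0.53  0.73  1.44 -0.    0.97  0.37]
shift [-0.004  0.011  0.081] turn [0.    0.002 0.   ]
ee_pos: [528.8, 380.2, 31.1]
ft_force: [0.5, 0.1, -0.5]
```

```bash
python3 -m jog '0 0 .015 0 0 0 1;0 0 .03 0 0 0 1;0 0 .04 0 0 0 1;0 0 .04 0 0 0 1' | grep -E "ee|ft"
python3 -m jog '0 0 .01 0 0 0 1;0 0 .015 0 0 0 1;0 0 .015 0 0 0 1' | grep -E "ee|ft"
```

```text
ee_pos: [528.6, 380.1, 27.6]
ft_force: [0.8, -0.7, 0.0]
ee_pos: [528.8, 380.2, 27.0]
ft_force: [-2.1, -0.8, 5.1]
```

Contact. Release, rise, and go back for the second disc, at about (496,58.5).

```bash
python3 -m jog '0 0 0 0 0 0 .165;0 0 0 0 0 0 .165;0 0 0 0 0 0 .165;0 0 -.3 0 0 0 .165;0 0 -.7 0 0 0 .165;0 0 -.7 0 0 0 .165' | grep -E "ee|ft"
python3 -m jog '-.99 -.25 0 0 0 0 .165;-.99 -.25 0 0 0 0 .165;-.99 -.25 0 0 0 0 .165' >/dev/null
python3 -m jog '-.99 -.25 0 0 0 0 .165;-.99 -.25 0 0 0 0 .165;-.99 -.25 0 0 0 0 .165' >/dev/null
python3 -m jog '-.99 -.25 0 0 0 0 .165;-.99 -.25 0 0 0 0 .165;-.99 -.25 0 0 0 0 .165' >/dev/null
python3 -m jog '-.9 -.25 0 0 0 0 .165;-.9 -.25 0 0 0 0 .165;-.9 -.25 0 0 0 0 .165;-.9 -.25 0 0 0 0 .165;-.9 -.25 0 0 0 0 .165' >/dev/null
python3 - <<'E'
from h import *;from plant import ctrl
s=ctrl.snapshot("scene");np.savez("scene15.npz",**s)
t=ctrl.snapshot("top");np.savez("top15.npz",**t)
a=cv2.resize(s["pixels"][170:340,200:400],None,fx=3,fy=3,interpolation=2)
cv2.imwrite("pics/g11.png",cv2.convertScaleAbs(a[:,:,::-1],alpha=1.7))
discs(s,"scene");discs(t,"top")
E
python3 w.py 495.7 61.8 24.2 99.4
```

```text
ee_pos: [531.1, 381.8, 87.7]
ft_force: [2.1, 1.9, 1.3]
top disc 75 [258.6 220.5] [528.4 378.7]
t 61.68 tcp [500.8  62.6  83.6] yaw 99.5 toolz [ 0.001 -0.003 -1.   ] w 37.8 F [-0.2 -0.3  0.6] q [ 0.01  0.51  1.78 -0.    0.85 -0.15]
shift [ 0.002 -0.065  0.742] turn [0.    0.002 0.001]
```

```bash
python3 -m jog '0 -.065 .3 0 0 0 .165;0 -.065 .6 0 0 0 .165;0 -.065 .7 0 0 0 .165;0 -.065 .735 0 0 0 .165;0 -.065 .735 0 0 0 .165' | grep -E "ee|ft"
python3 -m jog '0 0 0 0 0 0 .165' | grep -E "ee|ft"
python3 -m jog '0 0 0 0 0 0 1;0 0 0 0 0 0 1;0 0 0 0 0 0 1;0 0 0 0 0 0 1;0 0 0 0 0 0 1' 12
python3 -m jog '0 0 -.1 0 0 0 1;0 0 -.3 0 0 0 1;0 0 -.5 0 0 0 1;0 0 -.7 0 0 0 1;0 0 -.7 0 0 0 1'| grep -E "ee|ft|grip"
python3 w.py 525 325 81 99.4
```

```text
ee_pos: [495.2, 61.3, 24.5]
ft_force: [-1.2, 0.9, -0.1]
ee_pos: [495.9, 61.1, 25.4]
ft_force: [0.2, 1.0, 0.1]
time: 62.6
ee_pos: [496.0, 60.7, 25.2]
orientation: [0.002, 0.647, 0.763, -0.001]
ft_force: [0.7, -0.9, 6.5]
grip_width: 24.5
gripper_force: 12.2
ee_pos: [496.6, 60.9, 83.5]
ft_force: [1.1, 0.8, 0.6]
grip_width: 24.3
gripper_force: 12.0
t 63.02 tcp [496.6  60.9  83.5] yaw 99.4 toolz [ 0.004 -0.003 -1.   ] w 24.3 F [1.1 0.8 0.6] q [ 0.    0.5   1.8  -0.    0.84 -0.16]
shift [3.198 0.892 0.023] turn [0.002 0.002 0.   ]
```

View pics/g11.png

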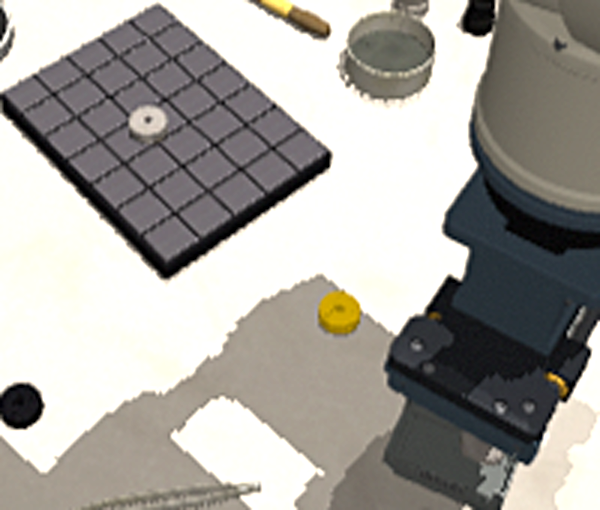

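The first disc lies flat near the plate's middle (g11 148,122), turned over. Now the second.

```bash
python3 -m jog '.4 .1 0 0 0 0 1;.8 .22 0 0 0 0 1;.8 .22 0 0 0 0 1' >/dev/null
python3 -m jog '.8 .22 0 0 0 0 1;.8 .22 0 0 0 0 1;.8 .22 0 0 0 0 1' >/dev/null
python3 -m jog '.8 .22 0 0 0 0 1;.8 .22 0 0 0 0 1;.8 .22 0 0 0 0 1' >/dev/null
python3 -m jog '.8 .22 0 0 0 0 1;.8 .22 0 0 0 0 1;.8 .22 0 0 0 0 1;.8 .22 .2 0 0 0 1;.8 .22 .4 0 0 0 1;.8 .22 .6 0 0 0 1;.8 .22 .6 0 0 0 1;.8 .22 .6 0 0 0 1' | grep -E "ee|ft"
python3 w.py 525 325 28 99.4
```

```text
ee_pos: [522.3, 323.9, 31.4]
ft_force: [-0.7, 0.2, 0.6]
t 64.43 tcp [522.3 323.9  31.4] yaw 99.4 toolz [-0.001 -0.004 -1.   ] w 24.7 F [-0.7  0.2  0.6] q [ 0.46  0.7   1.54 -0.    0.91  0.3 ]
shift [0.008 0.036 0.043] turn [-0.001  0.002  0.   ]
```

```bash
python3 -m jog '0 0 .01 0 0 0 1;0 0 .02 0 0 0 1;0 0 .025 0 0 0 1;0 0 .025 0 0 0 1' | grep -E "ee|ft"
python3 -m jog '0 0 .01 0 0 0 1;0 0 .02 0 0 0 1;0 0 .02 0 0 0 1' | grep -E "ee|ft"
```

```text
ee_pos: [523.2, 324.9, 30.5]
ft_force: [-1.1, -1.0, 0.4]
ee_pos: [522.9, 324.8, 28.3]
ft_force: [-0.9, 0.6, 0.2]
```

```bash
python3 -m jog '0 0 .006 0 0 0 1;0 0 .012 0 0 0 1;0 0 .012 0 0 0 1' | grep -E "ee|ft"
python3 -m jog '0 0 .006 0 0 0 1;0 0 .012 0 0 0 1;0 0 .012 0 0 0 1' | grep -E "ee|ft"
```

```text
ee_pos: [523.0, 324.9, 27.8]
ft_force: [-1.6, -2.4, 7.5]
ee_pos: [523.0, 324.9, 27.3]
ft_force: [-3.2, -2.3, 14.6]
```

Contact. Release, clear away and look.

```bash
python3 -m jog '0 0 0 0 0 0 .165;0 0 0 0 0 0 .165;0 0 0 0 0 0 .165;0 0 -.3 0 0 0 .165;0 0 -.9 0 0 0 .165;0 0 -1 0 0 0 .165' | grep -E "ee|ft"
python3 -m jog '-1 -.3 -.5 0 0 0 .165;-1 -.3 -.5 0 0 0 .165;-1 -.3 -.5 0 0 0 .165' >/dev/null
python3 -m jog '-1 -.3 0 0 0 0 .165;-1 -.3 0 0 0 0 .165;-1 -.3 0 0 0 0 .165' >/dev/null
python3 -m jog '-1 -.3 0 0 0 0 .165;-1 -.3 0 0 0 0 .165;-1 -.3 0 0 0 0 .165' >/dev/null
python3 -m jog '-1 -.3 0 0 0 0 .165;-1 -.3 0 0 0 0 .165;-1 -.3 0 0 0 0 .165' >/dev/null
python3 -m jog '-1 -.3 0 0 0 0 .165;-1 -.3 0 0 0 0 .165;-1 -.3 0 0 0 0 .165;-1 -.3 0 0 0 0 .165;-1 -.3 0 0 0 0 .165' >/dev/null
python3 - <<'E'
from h import *;from plant import ctrl
s=ctrl.snapshot("scene");np.savez("scene16.npz",**s)
t=ctrl.snapshot("top");np.savez("top16.npz",**t)
a=cv2.resize(s["pixels"][160:360,200:440],None,fx=3.3,fy=3,interpolation=2)
cv2.imwrite("pics/g12.png",cv2.convertScaleAbs(a[:,:,::-1],alpha=1.7))
discs(s,"scene");discs(t,"top")
E
python3 w.py 525 325 28 99.4
```

```text
ee_pos: [524.2, 325.8, 110.4]
ft_force: [1.4, 1.3, 1.1]
top disc 50 [281.8 223. ] [521.4 325.2]
t 67.53 tcp [470.1 -88.  147.6] yaw 99.5 toolz [ 0.    -0.003 -1.   ] w 38.2 F [-0.3  0.6 -0.2] q [-0.31  0.38  1.78 -0.    0.98 -0.47]
shift [4.983 1.529 1.481] turn [-0.     0.002  0.001]
```

View pics/g12.png

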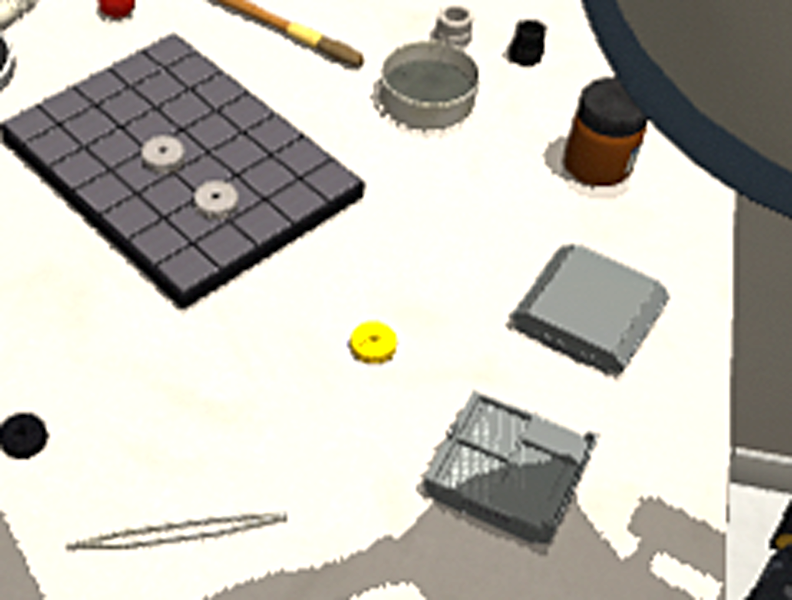

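Both discs lie flat on the plate, turned over, at g12 (163,152) and (216,197). The tray is bottom up at (590,305), and the cover is open side up and empty at (510,465). Everything is as asked, so I'm handing in.

```bash
python3 -c "
from plant import ctrl
print(ctrl.sign_off())"
```

```text
the job is handed in; nothing more can be done
None
```

I handed the job in at about 68 s: both valve discs are turned over and flat on the lapping plate, the tray is bottom up on the bench, and the cover is open side up and empty.

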